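# Set the music box on its stand and wind it up

## Robot

A 7-joint arm with a two-finger parallel gripper is mounted at the origin on the work surface. World frame = base frame: x ahead of the robot, y to its left, z up, the work surface at z = 0. Lengths are in m, angles in rad, forces in N, time in s.
With the tool pointing down it reaches from about 0.4 to 0.9 m from the base axis. Payload 5.6 kg.
Tool frame: the origin (TCP) lies between the finger pads; the fingertips stand 19 mm ahead of it and the grasp point (between the pads) is the TCP; z points along the fingers, y is the line along which they close (so a half turn about z gives the same grasp; the last joint's range is limited). The gripper opens to 92 mm and grips with 3 to 60 N. Pads are 20 mm wide; open, the fingers measure 128 mm over their backs; the gripper's body (75 mm by 189 mm) begins 69 mm behind the grasp point.
Start: joints at [-0.043, 0.468, -0.012, 1.603, 0.006, 1.071, -0.056], TCP at [0.65, -0, 0.207] pointing down, gripper open.
Joint ranges: [-2.53, 2.53], [-0.31, 2.02], [-1.57, 1.55], [0.28, 2.44], [-1.29, 4.43], [0.15, 1.84], [-2.92, 2.92]. Speed limits (rad/s): [2.57, 2.57, 3.14, 3.14, 3.14, 3.14, 3.14].

## Interface

Orientations are given as a 3x3 rotation matrix whose columns are the frame's x, y, z axes.
In Python, from rig import r gives the robot as it stands.
- The arm moves only by the tool move_arm, never from a script. Its argument "targets" is a list of rows, each an object of numbers: "x", "y", "z": the shift along the tool's x, y, z in mm; "yaw": the turn about the tool's z in degrees; "grip": the closure, from -1 (fully open) to 1 (shut). In form: [{"x": .., "y": .., "z": .., "yaw": .., "grip": ..}, ...]. A call has 1 to 20 rows; each row shifts and turns the commanded pose from where the row before left it, along the tool's axes as they then stand; what a row does not reach is not made up. A row lasts 1/10 s, in which the tool goes at most 50 mm and 8.59 degrees, less where a joint would pass 70% of its speed; a pose out of reach is approached as far as the arm can. A call is refused whole if a number of a shift passes 50 or a number of a turn 8.59, either way. A call with a gripper value outside its range is refused whole. The fingers move at their own pace and stop on an object; the grip force is fixed at half the most. Time passes only in rows, so rows that do not move let the fingers close. It gives the time, the measured TCP pose, the force, the opening and the grip force at its end, in the units of the state.
- r.read_state(): the state, without advancing time (a new reading comes with each control period).
- r.read_camera(name): name is "scene" or "side" or "wrist"; returns a dict with "pixels" (420x560x3 uint8, red, green, blue), "fx", "fy", "cx", "cy" (pixels), "camera_from_world" (4x4, takes a point from world to camera coordinates). Camera axes: x right, y down, z forward; pixel columns grow to the right and rows downward; lengths in m; the calibration is good to about 2 mm. A picture is of the moment at which its call begins. There is no depth.
- r.finish_job(): hands the job in; it is judged then, once.
The state is a dict: "time_s": time; "qpos": joint angles; "dq": joint speeds; "joint_efforts": joint torques, N m; "eef_pos": TCP position; "orientation": TCP orientation; "force": force on the tool from outside, world axes, zero at the start; "wrist_torque": the same for the moment, N m; "width": finger opening in m; "finger_force": force on a finger pad.
Only numpy, scipy, OpenCV 4.12 (cv2) and the standard library are available. Lean on these libraries where they do the work, as an engineer would, in place of code of your own. Each camera call takes 0.05 s, during which the arm holds its last target. There are 200 camera calls.

## Task

The count is nearly over and the music box should play for it: lift the wooden wind-up music box out of the cardboard bin and set it down, without dropping it, upright and fully home in the square stand on the wooden tray. Once it sits there, wind its key clockwise (seen from above) by repeated part turns until it is fully wound and comes up against its stop, and leave it wound. Leave the tape, bowl, bottle and calculator where they are.

Things in the scene. Friction and masses are not known exactly. Their poses are not given: they have to be found in the camera images.
- music_box: Wooden music box, a square block 60 x 60 mm and 62 mm tall, about 0.4 kg, standing upright in the bin with its winding key on top (key top 100 mm above the underside). Origin at the centre of its underside, z up through the key. Grip it by two facing sides, which stand clear; either pair will do.
- key_grip (a point): Centre of the steel butterfly key on top of the music box: a flat upright plate 56 mm wide (along this point's x), 10 mm thick (along its y, the way to pinch it) and 28 mm tall, on an 8 mm stem on the box's vertical axis. This point is on that axis, 24 mm above the box's top face (86 mm above its underside); the plate's lower edge is 10 mm above the top face.
- key (a joint): Winding of the key in rad, growing as the key turns clockwise seen from above. 0 is run down, 4.2 is fully wound, against a hard stop. It starts part-wound: 2.5 to 3.9 rad remain. A spring resists (0.1 to 0.17 N m, rising); let go, the key stays, but force can turn it back. Outside the stand the box spins along with its key.
- bin: Open cardboard bin, fixed, 320 mm (its x) by 180 mm (its y), 50 mm tall, walls and floor 5 mm. Origin at the centre of its underside. The music box stands in one half, the tape in the other.
- stand: Wooden tray 220 mm (its x) by 240 mm (its y) with a 16 mm rim, fixed, and in its middle a dark square stand with a fence, 90 mm square outside, its top 28 mm above the table. Origin at the centre of the tray's underside.
- stand_in (a point): Centre of the floor of the stand's square recess, 14 mm above the table. The recess is 66 x 66 mm, sides along this point's x and y, and its fence rises 14 mm above this floor. The music box goes in in any of the four quarter turns.
- tape: Roll of clear tape lying flat in the bin, 90 mm outside diameter, 48 mm tall. Origin at the centre of its underside.
- bowl: White plastic bowl, 110 mm across, 55 mm tall, on the table. Origin at the centre of its underside.
- bottle: Small clear bottle with a red cap, 60 mm diameter, 140 mm tall, on the table. Origin at the centre of its underside.
- calculator: Grey desk calculator lying flat, 130 x 85 mm, 18 mm tall, on the table. Origin at the centre of its underside.
There are look-alikes about, which are no part of the job. What is shaped like the music_box but blue is not meant.

How it is judged:
On the way, in this order (a step that is already met when the one before it is completed fails the run):
1. The music box is lifted clear of the bin (height (world z) of music_box above 0.07 m), for 0.1 s.
2. The music box sits upright and fully home in the stand (horizontal distance between music_box and stand_in below 0.008 m and z of music_box in the frame of stand_in below 0.005 m and angle between music_box's own z axis and vertical below 0.06 rad), for 0.2 s.
3. The key is wound against its stop with the box in the stand (all of step 2 and value of joint key above 4 rad), for 0.2 s.
At the end, for the whole second after the job is handed in: The music box stands upright in the stand (centre within 8 mm of the recess centre, underside within 5 mm of its floor, tilt under 0.06 rad), at rest and released, with the key wound beyond 4.0 rad (stop at 4.2) (all of step 3 and linear speed of music_box below 0.02 m/s and velocity of joint key between -0.1 and 0.1 rad/s); the robot touches nothing.
It fails at once if The music box is dropped (it moves faster than 0.45 m/s while the fingers do not hold it) (linear speed of music_box above 0.45 m/s and contact force between the fingers and music_box below 0.1 N).
It fails at once if The roll of tape is moved more than 30 mm (distance of tape from where it was at the start of the episode above 0.03 m).
It fails at once if The bowl is moved more than 30 mm (distance of bowl from where it was at the start of the episode above 0.03 m).
It fails at once if The bottle is moved more than 30 mm (distance of bottle from where it was at the start of the episode above 0.03 m).
It fails at once if The calculator is moved more than 30 mm (distance of calculator from where it was at the start of the episode above 0.03 m).
It also fails if it takes over 72 s, if anything falls off the work surface, if the arm or the gripper's body presses on something with over 40 N, if the wrist force passes 120 N, or if a joint passes its speed limit or range.

## Working session

There is one attempt and no reset: what is moved stays moved. The work goes in short steps, Python scripts to look and compute and a tool call to move; the robot and the scene stay as the last step left them, time stands still between calls to the robot, and variables do not carry over. Pictures are saved under pics/ and viewed, at most 10 in all, crops included, and the job is handed in when it is done.

Besides the shell and the picture viewer there is one more tool, called as name(argument=value, ...), one argument or row to a line, values as JSON. move_arm: Moves the arm, as the interface text tells. Its arguments: {"type":"object","properties":{"targets":{"type":"array","items":{"type":"object","properties":{"x":{"type":"number"},"y":{"type":"number"},"z":{"type":"number"},"yaw":{"type":"number"},"grip":{"type":"number"}}}}},"required":["targets"]}

```bash
mkdir -p pics; ls; python3 - <<'E'
from rig import r
import cv2
s=r.read_state(); print(s['time_s'],s['eef_pos'],s['orientation'],s['width'])
for n in('scene','side','wrist'):
    c=r.read_camera(n); cv2.imwrite(f'pics/{n}0.png',c['pixels'][:,:,::-1]); print(n,c['fx'],c['cx'],c['cy'],c['camera_from_world'].round(4).tolist() if hasattr(c['camera_from_world'],'round') else c['camera_from_world'])
E
```

```text
pics
0.0 [ 6.49392697e-01 -5.17267639e-05  2.06108468e-01] [[ 2.01823857e-05  9.99998366e-01 -1.80790743e-03]
 [ 9.99999993e-01 -2.03923577e-05 -1.16122513e-04]
 [-1.16159191e-04 -1.80790507e-03 -9.99998359e-01]] 0.0916031301398597
scene 489.0352036739642 282.3031132908205 216.89112689252534 [[-0.7887, 0.6147, 0.0122, 0.4688], [0.449, 0.5894, -0.6716, -0.2105], [-0.42, -0.5243, -0.7408, 1.7876], [0.0, 0.0, 0.0, 1.0]]
side 529.7415926186526 284.56368345782323 211.40039269423696 [[0.6889, -0.7246, 0.0178, -0.4169], [-0.4317, -0.4299, -0.7929, 0.3121], [0.5823, 0.5385, -0.609, 1.2737], [0.0, 0.0, 0.0, 1.0]]
wrist 296.97274802606194 286.4494641610102 211.61488822213465 [[1.0, 0.0006, -0.0015, -0.6488], [0.001, -0.9691, 0.2466, -0.0285], [-0.0013, -0.2466, -0.9691, 0.39], [0.0, 0.0, 0.0, 1.0]]
```

View pics/scene0.png

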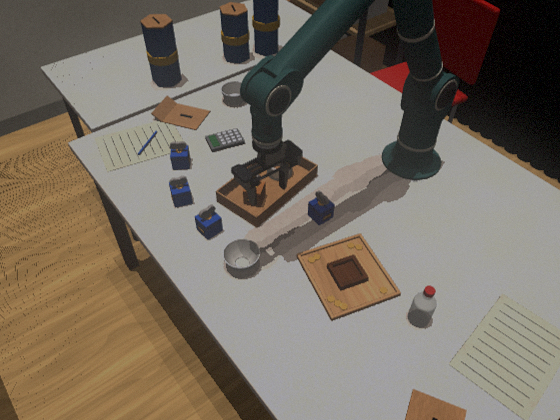

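View pics/side0.png

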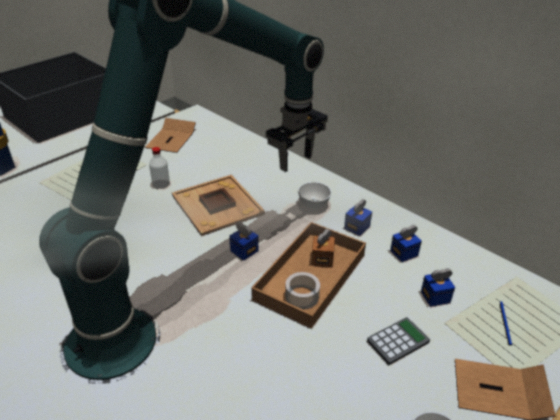

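The wooden box in the bin is at side (322,252). The blue look-alikes are at side (244,242), (358,218), (405,243) and (437,287). Only the one in the bin is brown, as described. The tray with the stand is at side (217,202) and scene (348,272). I'll confirm in an enlarged crop.

```bash
python3 - <<'E'
import cv2,numpy as np
a=cv2.imread('pics/side0.png');b=cv2.imread('pics/scene0.png')
f=lambda i,x,y,w,h,k:cv2.resize(i[y:y+h,x:x+w],None,fx=k,fy=k,interpolation=cv2.INTER_CUBIC)
top=np.hstack([f(a,280,220,100,75,4),f(a,165,165,100,75,4)])
bot=np.hstack([f(b,290,225,120,100,10/3)[:300],f(a,245,215,130,100,3)])
bot=cv2.copyMakeBorder(bot,0,0,0,800-bot.shape[1],cv2.BORDER_CONSTANT)
bot=cv2.copyMakeBorder(bot,0,300-bot.shape[0],0,0,cv2.BORDER_CONSTANT) if bot.shape[0]<300 else bot
cv2.imwrite('pics/crop1.png',np.vstack([top,bot]))
E
```

```text
(no output)
```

View pics/crop1.png

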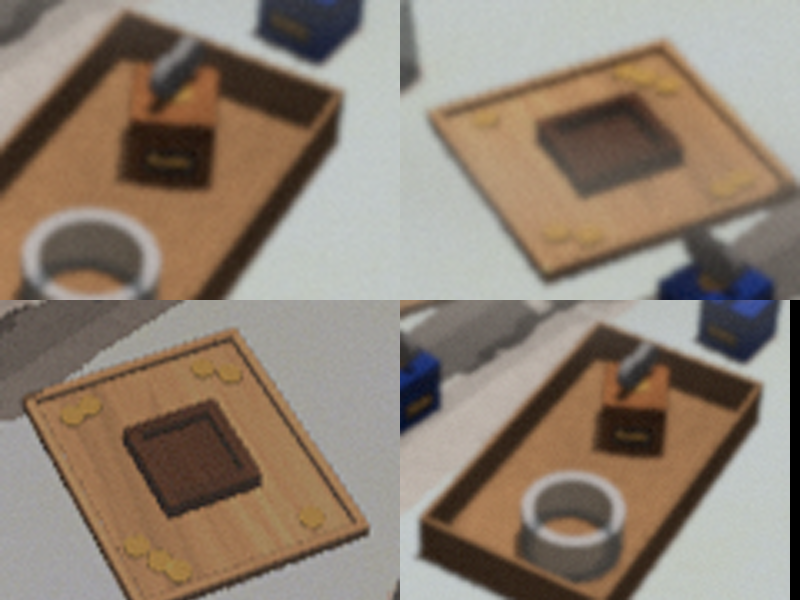

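View pics/wrist0.png

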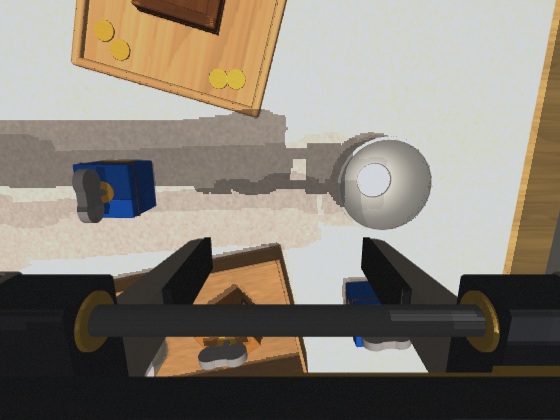

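Confirmed: a single brown box with its key in the bin, with the tape in the other half. Next I'll compute positions.

```bash
cat > h.py <<'E'
import numpy as np
from rig import r
def ray(c,uv,z):
    M=np.array(c['camera_from_world']);R,t=M[:3,:3],M[:3,3];o=-R.T@t
    out=[]
    for u,v in uv:
        d=R.T@np.array([(u-c['cx'])/c['fx'],(v-c['cy'])/c['fy'],1]);out.append(o+d*(z-o[2])/d[2])
    return np.array(out)[:,:2]
def quad(P):
    e=np.roll(P,-1,0)-P;a=np.arctan2(e[:,1],e[:,0])
    yaw=np.degrees(np.angle(np.exp(4j*a).sum())/4)
    return 'ctr',P.mean(0).round(4),'sides',np.linalg.norm(e,axis=1).round(4),'yaw mod90',yaw.round(1)
def crop(uv,x0,y0,k): return (np.array(uv)+.5)/k-.5+[x0,y0]
E
python3 - <<'E'
from h import *
S=r.read_camera('side');C=r.read_camera('scene')
print('box',quad(ray(S,crop([(135,62),(218,70),(215,125),(130,118)],280,220,4),.067)))
print('stand side',quad(ray(S,crop([(137,122),(235,92),(283,150),(185,182)],165,165,4),.028)))
print('stand scene',quad(ray(C,crop([(123,130),(217,102),(262,172),(168,203)],290,225,10/3),.028)))
print('tray side',quad(ray(S,crop([(29,113),(267,40),(395,187),(148,280)],165,165,4),.016)))
print('tray scene',quad(ray(C,crop([(24,102),(236,30),(368,230),(138,300)],290,225,10/3),.016)))
print('bin side',quad(ray(S,crop([(200,22),(362,85),(205,305),(22,222)],245,215,3),.05)))
print('tape',ray(S,crop([(173,205)],245,215,3),.053))
print('bowl',ray(S,[(314,189)],.055),'bottle',ray(S,[(157,151)],.14),'blue',ray(S,[(244,232)],.062))
E
```

```text
box ('ctr', array([ 0.5732, -0.177 ]), 'sides', array([0.0586, 0.0584, 0.0581, 0.0599]), 'yaw mod90', np.float64(37.2))
stand side ('ctr', array([0.5356, 0.2319]), 'sides', array([0.0868, 0.0911, 0.0848, 0.0916]), 'yaw mod90', np.float64(-15.9))
stand scene ('ctr', array([0.541 , 0.2374]), 'sides', array([0.0914, 0.0817, 0.0896, 0.0834]), 'yaw mod90', np.float64(-16.0))
tray side ('ctr', array([0.5331, 0.2301]), 'sides', array([0.2172, 0.2361, 0.2141, 0.2432]), 'yaw mod90', np.float64(-15.3))
tray scene ('ctr', array([0.5419, 0.2378]), 'sides', array([0.218 , 0.2372, 0.2107, 0.2212]), 'yaw mod90', np.float64(-15.9))
bin side ('ctr', array([ 0.4997, -0.2005]), 'sides', array([0.1753, 0.3169, 0.1764, 0.32  ]), 'yaw mod90', np.float64(12.8))
tape [[ 0.42768477 -0.2306799 ]]
bowl [[0.76517668 0.02322753]] bottle [[0.47338151 0.44412761]] blue [[0.45488187 0.01825935]]
```

move_arm(
  targets=[
    {"x": -30, "y": -13, "grip": -1},
    {"x": -49, "y": -21, "grip": -1},
    {"x": -49, "y": -21, "grip": -1},
    {"x": -49, "y": -21, "grip": -1},
    {"yaw": -7.4, "grip": -1},
    {"yaw": -7.4, "grip": -1},
    {"yaw": -7.4, "grip": -1},
    {"yaw": -7.4, "grip": -1},
    {"yaw": -7.6, "grip": -1},
    {"grip": -1},
    {"grip": -1},
  ],
)

```text
invalid input
```

```bash
python3 - <<'E'
from h import *
import cv2
c=r.read_camera('wrist');cv2.imwrite('pics/w1.png',c['pixels'][:,:,::-1]);s=r.read_state()
print(s['time_s'],s['eef_pos'],s['orientation'].round(3) if hasattr(s['orientation'],'round') else s['orientation'],np.round(s['qpos'],3))
E
```

```text
0.3 [ 6.49837240e-01 -5.73497199e-05  2.06761949e-01] [[ 0.     1.    -0.001]
 [ 1.    -0.    -0.   ]
 [-0.    -0.001 -1.   ]] [-0.043  0.468 -0.012  1.603  0.006  1.071 -0.056]
```

View pics/w1.png

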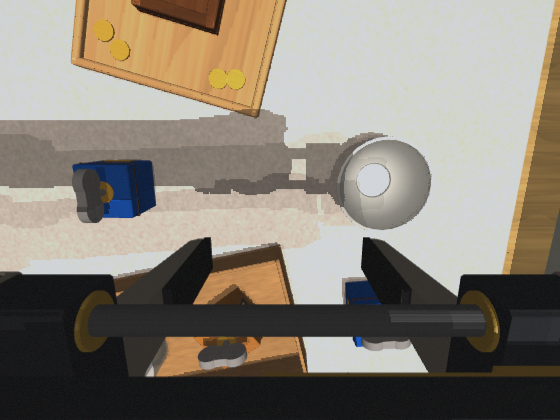

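The picture is unchanged because the call was refused, probably for missing fields. I'll give every field.

move_arm(
  targets=[
    {"x": -30, "y": -13, "z": 0, "yaw": 0, "grip": -1},
    {"x": -45, "y": -19, "z": 0, "yaw": 0, "grip": -1},
    {"x": -45, "y": -19, "z": 0, "yaw": 0, "grip": -1},
    {"x": -40, "y": -18, "z": 0, "yaw": 0, "grip": -1},
    {"x": -17, "y": -7, "z": 0, "yaw": 0, "grip": -1},
    {"x": 0, "y": 0, "z": 0, "yaw": -7.4, "grip": -1},
    {"x": 0, "y": 0, "z": 0, "yaw": -7.4, "grip": -1},
    {"x": 0, "y": 0, "z": 0, "yaw": -7.4, "grip": -1},
    {"x": 0, "y": 0, "z": 0, "yaw": -7.4, "grip": -1},
    {"x": 0, "y": 0, "z": 0, "yaw": -7.6, "grip": -1},
    {"x": 0, "y": 0, "z": 0, "yaw": 0, "grip": -1},
    {"x": 0, "y": 0, "z": 0, "yaw": 0, "grip": -1},
  ],
)

```text
time_s: 1.5
eef_pos: [0.574, -0.1772, 0.2071]
orientation: [[-0.602, 0.799, 0.0], [0.799, 0.602, 0.0], [-0.0, 0.0, -1.0]]
force: [-0.4, 0.2, -0.9]
width: 0.092
finger_force: 0.0
```

```bash
python3 - <<'E'
from h import *
import cv2
c=r.read_camera('wrist');cv2.imwrite('pics/w2.png',c['pixels'][:,:,::-1]);s=r.read_state()
print(np.round(s['qpos'],3))
E
```

```text
[ 0.312  0.389 -0.088  1.725  0.039  1.03   0.857]
```

View pics/w2.png

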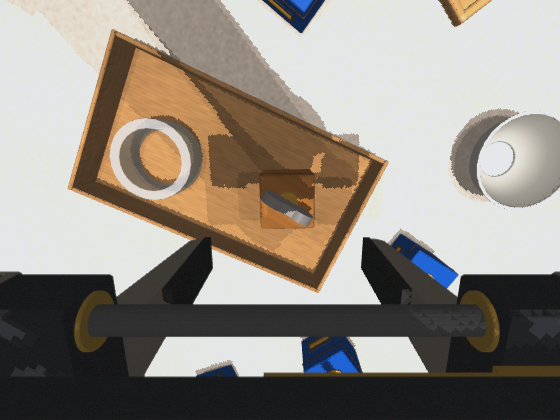

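The box top is square-on at (260..315, 173..229), with the key across it from (263,197) to (312,220).

```bash
python3 - <<'E'
from h import *
import cv2
c=r.read_camera('wrist');p=c['pixels']
cv2.imwrite('pics/w2c.png',cv2.resize(p[150:250,220:360,::-1],None,fx=5,fy=5,interpolation=cv2.INTER_CUBIC))
print(quad(ray(c,[(260,174),(314,173.5),(315,228),(261,228.5)],.067)))
E
```

```text
('ctr', array([ 0.5748, -0.1769]), 'sides', array([0.0578, 0.061 , 0.0605, 0.061 ]), 'yaw mod90', np.float64(37.9))
```

View pics/w2c.png

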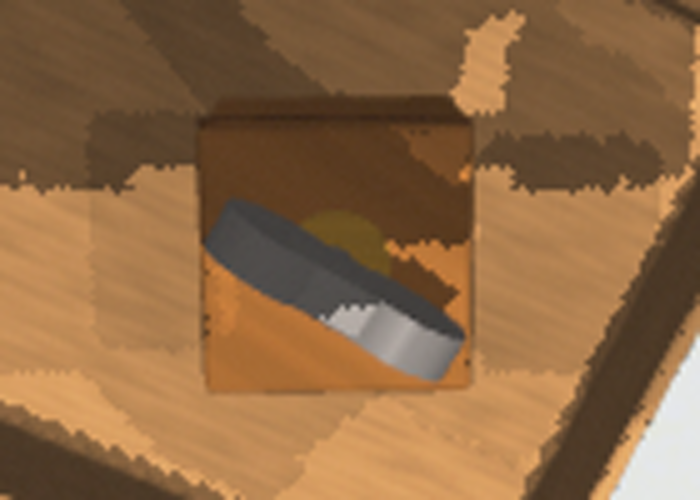

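```bash
python3 - <<'E'
from h import *
c=r.read_camera('wrist')
print(quad(ray(c,crop([(201,121),(473,125),(471,387),(207,392)],220,150,5),.067)))
k=ray(c,crop([(205,245),(437,381)],220,150,5),.105);d=k[1]-k[0];print(np.degrees(np.arctan2(d[1],d[0])),np.linalg.norm(d))
k=ray(c,crop([(235,200),(462,332)],220,150,5),.1);d=k[1]-k[0];print(np.degrees(np.arctan2(d[1],d[0])),np.linalg.norm(d))
s=r.read_state();R=s['orientation'];print((np.array(R).T@(np.array([.5745,-.177,.049])-s['eef_pos'])*1000).round(1))
E
```

```text
('ctr', array([ 0.5745, -0.1769]), 'sides', array([0.0582, 0.0587, 0.0591, 0.0607]), 'yaw mod90', np.float64(37.4))
5.885083834034896 0.05271502855639658
6.361870799026774 0.05196351423665332
[ -0.3   0.5 158.1]
```

move_arm(
  targets=[
    {"x": 0, "y": 0, "z": 20, "yaw": -0.5, "grip": -1},
    {"x": 0, "y": 0, "z": 30, "yaw": 0, "grip": -1},
    {"x": 0, "y": 0, "z": 30, "yaw": 0, "grip": -1},
    {"x": 0, "y": 0, "z": 30, "yaw": 0, "grip": -1},
    {"x": 0, "y": 0, "z": 25, "yaw": 0, "grip": -1},
    {"x": 0, "y": 0, "z": 15, "yaw": 0, "grip": -1},
    {"x": 0, "y": 0, "z": 8, "yaw": 0, "grip": -1},
    {"x": 0, "y": 0, "z": 0, "yaw": 0, "grip": -1},
    {"x": 0, "y": 0, "z": 0, "yaw": 0, "grip": 1},
    {"x": 0, "y": 0, "z": 0, "yaw": 0, "grip": 1},
    {"x": 0, "y": 0, "z": 0, "yaw": 0, "grip": 1},
    {"x": 0, "y": 0, "z": 0, "yaw": 0, "grip": 1},
    {"x": 0, "y": 0, "z": 0, "yaw": 0, "grip": 1},
    {"x": 0, "y": 0, "z": 0, "yaw": 0, "grip": 1},
  ],
)

```text
time_s: 3.05
eef_pos: [0.5744, -0.1771, 0.0497]
orientation: [[-0.611, 0.791, 0.001], [0.791, 0.611, -0.0], [-0.001, 0.001, -1.0]]
force: [-1.0, 0.4, 3.2]
width: 0.0594
finger_force: 30.0
```

Gripped at 59 mm. Next: lift, turn and carry to a viewing spot beside the stand.

move_arm(
  targets=[
    {"x": 0, "y": 0, "z": -10, "yaw": 0, "grip": 1},
    {"x": 0, "y": 0, "z": -20, "yaw": 0, "grip": 1},
    {"x": 0, "y": 0, "z": -30, "yaw": 0, "grip": 1},
    {"x": 0, "y": 0, "z": -30, "yaw": 0, "grip": 1},
    {"x": 0, "y": 0, "z": -30, "yaw": 0, "grip": 1},
    {"x": 0, "y": 0, "z": -20, "yaw": 0, "grip": 1},
    {"x": 0, "y": 0, "z": -10, "yaw": 0, "grip": 1},
    {"x": 0, "y": 0, "z": 0, "yaw": -4, "grip": 1},
    {"x": 0, "y": 0, "z": 0, "yaw": -6, "grip": 1},
    {"x": 0, "y": 0, "z": 0, "yaw": -6, "grip": 1},
    {"x": 0, "y": 0, "z": 0, "yaw": -6, "grip": 1},
    {"x": 0, "y": 0, "z": 0, "yaw": -6, "grip": 1},
    {"x": 0, "y": 0, "z": 0, "yaw": -5, "grip": 1},
    {"x": 0, "y": 0, "z": 0, "yaw": -3.3, "grip": 1},
    {"x": 0, "y": 0, "z": 0, "yaw": 0, "grip": 1},
  ],
)

```text
time_s: 4.55
eef_pos: [0.573, -0.1769, 0.1979]
orientation: [[-0.961, 0.276, -0.002], [0.276, 0.961, 0.001], [0.003, 0.0, -1.0]]
force: [-0.0, 0.1, -3.7]
width: 0.0596
finger_force: 30.0
```

move_arm(
  targets=[
    {"x": 2, "y": 15, "z": 0, "yaw": 0, "grip": 1},
    {"x": 3, "y": 25, "z": 0, "yaw": 0, "grip": 1},
    {"x": 4, "y": 35, "z": 0, "yaw": 0, "grip": 1},
    {"x": 4, "y": 35, "z": 0, "yaw": 0, "grip": 1},
    {"x": 4, "y": 35, "z": 0, "yaw": 0, "grip": 1},
    {"x": 4, "y": 35, "z": 0, "yaw": 0, "grip": 1},
    {"x": 4, "y": 35, "z": 0, "yaw": 0, "grip": 1},
    {"x": 4, "y": 35, "z": 0, "yaw": 0, "grip": 1},
    {"x": 4, "y": 35, "z": 0, "yaw": 0, "grip": 1},
    {"x": 4, "y": 35, "z": 0, "yaw": 0, "grip": 1},
    {"x": 3, "y": 30, "z": 0, "yaw": 0, "grip": 1},
    {"x": 2, "y": 22, "z": 0, "yaw": 0, "grip": 1},
    {"x": 0, "y": 13, "z": 0, "yaw": 0, "grip": 1},
    {"x": 0, "y": 0, "z": 0, "yaw": 0, "grip": 1},
    {"x": 0, "y": 0, "z": 0, "yaw": 0, "grip": 1},
  ],
)

```text
time_s: 6.05
eef_pos: [0.6395, 0.2036, 0.1987]
orientation: [[-0.961, 0.277, -0.001], [0.277, 0.961, -0.001], [0.0, -0.002, -1.0]]
force: [-0.5, -0.8, -4.2]
width: 0.0593
finger_force: 30.0
```

```bash
python3 - <<'E'
from h import *
import cv2
c=r.read_camera('wrist');cv2.imwrite('pics/w3.png',c['pixels'][:,:,::-1]);s=r.read_state()
print(np.round(s['qpos'],3),s['eef_pos'],s['width'])
E
```

```text
[-0.148  0.536 -0.3    1.537  0.172  1.095  0.801] [0.63971432 0.20278748 0.19876152] 0.05965105980199753
```

View pics/w3.png

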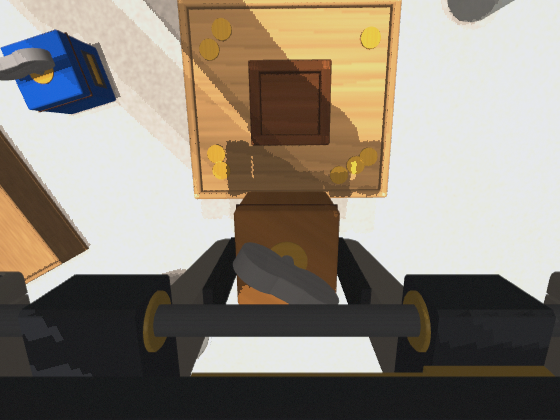

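The stand is at (249..331, 60..145) in the wrist view, nearly square-on, and the held box is below it. I'll locate its edges from pixel profiles.

```bash
python3 - <<'E'
from h import *
import cv2
g=cv2.imread('pics/w3.png')[:,:,2].astype(int)
for rows in((66,74),(125,133)): print('rows',rows,list(zip(range(242,340),g[rows[0]:rows[1],242:340].mean(0).astype(int)))[:26],list(zip(range(315,340),g[rows[0]:rows[1],315:340].mean(0).astype(int))))
for cols in((256,264),(314,322)): print('cols',cols,list(zip(range(52,76),g[52:76,cols[0]:cols[1]].mean(1).astype(int))),list(zip(range(128,152),g[128:152,cols[0]:cols[1]].mean(1).astype(int))))
E
```

```text
rows (66, 74) [(242, np.int64(169)), (243, np.int64(170)), (244, np.int64(170)), (245, np.int64(170)), (246, np.int64(170)), (247, np.int64(167)), (248, np.int64(111)), (249, np.int64(75)), (250, np.int64(84)), (251, np.int64(85)), (252, np.int64(81)), (253, np.int64(81)), (254, np.int64(85)), (255, np.int64(81)), (256, np.int64(82)), (257, np.int64(83)), (258, np.int64(76)), (259, np.int64(70)), (260, np.int64(70)), (261, np.int64(68)), (262, np.int64(67)), (263, np.int64(67)), (264, np.int64(67)), (265, np.int64(68)), (266, np.int64(67)), (267, np.int64(67))] [(315, np.int64(102)), (316, np.int64(102)), (317, np.int64(100)), (318, np.int64(99)), (319, np.int64(98)), (320, np.int64(98)), (321, np.int64(116)), (322, np.int64(129)), (323, np.int64(137)), (324, np.int64(143)), (325, np.int64(144)), (326, np.int64(138)), (327, np.int64(132)), (328, np.int64(130)), (329, np.int64(140)), (330, np.int64(111)), (331, np.int64(155)), (332, np.int64(232)), (333, np.int64(232)), (334, np.int64(232)), (335, np.int64(232)), (336, np.int64(232)), (337, np.int64(232)), (338, np.int64(232)), (339, 
[... 2462 characters left out ...]
)), (67, np.int64(130)), (68, np.int64(132)), (69, np.int64(119)), (70, np.int64(104)), (71, np.int64(64)), (72, np.int64(55)), (73, np.int64(85)), (74, np.int64(102)), (75, np.int64(99))] [(128, np.int64(66)), (129, np.int64(65)), (130, np.int64(67)), (131, np.int64(67)), (132, np.int64(68)), (133, np.int64(65)), (134, np.int64(63)), (135, np.int64(75)), (136, np.int64(82)), (137, np.int64(83)), (138, np.int64(82)), (139, np.int64(82)), (140, np.int64(80)), (141, np.int64(79)), (142, np.int64(78)), (143, np.int64(76)), (144, np.int64(66)), (145, np.int64(138)), (146, np.int64(151)), (147, np.int64(149)), (148, np.int64(148)), (149, np.int64(148)), (150, np.int64(146)), (151, np.int64(145))]
```

```bash
python3 - <<'E'
from h import *
import cv2
c=r.read_camera('wrist');s=r.read_state();R=np.array(s['orientation']);p=np.array(s['eef_pos'])
out=quad(ray(c,[(247.9,59.8),(331,59),(329,144.2),(250.5,144.8)],.028));print(out)
inn=quad(ray(c,[(257.4,70),(320.9,69.5),(319.5,134.4),(260.3,134.7)],.028));print(inn)
ctr=(out[1]+inn[1])/2
print('delta tool mm',(R.T@(np.r_[ctr,.05]-p)*1000).round(1),'tool y ang',np.degrees(np.arctan2(R[1,1],R[0,1])))
g=cv2.imread('pics/w3.png').astype(int)
for a in(245,300,330):print(a,[(i,g[i,a-2:a+3,2].mean().astype(int).item()) for i in range(185,216)])
for rr in(212,):print([(i,g[rr-2:rr+3,i,2].mean().astype(int).item()) for i in list(range(228,244))+list(range(330,346))])
top=p[2]+.0175
q=ray(c,[(236,206),(338,206)],top);print('box far edge in tool mm',[(R.T@(np.r_[x,top]-p)*1000).round(1) for x in q])
E
```

```text
('ctr', array([0.5402, 0.2347]), 'sides', array([0.089 , 0.089 , 0.0899, 0.0889]), 'yaw mod90', np.float64(-15.7))
('ctr', array([0.5397, 0.2348]), 'sides', array([0.0686, 0.0678, 0.0672, 0.0677]), 'yaw mod90', np.float64(-15.5))
delta tool mm [105.    3.4 148.9] tool y ang 73.84969644997327
245 [(185, 104), (186, 104), (187, 104), (188, 106), (189, 106), (190, 88), (191, 97), (192, 123), (193, 155), (194, 167), (195, 151), (196, 131), (197, 112), (198, 90), (199, 80), (200, 80), (201, 80), (202, 79), (203, 79), (204, 52), (205, 64), (206, 77), (207, 78), (208, 78), (209, 78), (210, 82), (211, 89), (212, 92), (213, 93), (214, 95), (215, 96)]
300 [(185, 106), (186, 103), (187, 102), (188, 105), (189, 100), (190, 90), (191, 89), (192, 76), (193, 74), (194, 73), (195, 75), (196, 74), (197, 74), (198, 74), (199, 74), (200, 74), (201, 75), (202, 74), (203, 75), (204, 50), (205, 62), (206, 73), (207, 74), (208, 75), (209, 74), (210, 77), (211, 84), (212, 87), (213, 88), (214, 88), (215, 88)]
330 [(185, 107), (186, 103), (187, 103), (188, 106), (189, 97), (190, 93), (191, 113), (192, 127), (193, 133), (194, 132), (195, 144), (196, 124), (197, 153), (198, 152), (199, 138), (200, 122), (201, 93), (202, 76), (203, 73), (204, 53), (205, 63), (206, 71), (207, 72), (208, 73), (209, 73), (210, 78), (211, 83), (212, 86), (213, 87), (214, 88), (215, 87)]
[(228, 231), (229, 231), (230, 225), (231, 224), (232, 225), (233, 211), (234, 146), (235, 99), (236, 91), (237, 92), (238, 91), (239, 91), (240, 91), (241, 91), (242, 91), (243, 91), (330, 85), (331, 84), (332, 83), (333, 89), (334, 102), (335, 97), (336, 94), (337, 86), (338, 101), (339, 154), (340, 225), (341, 227), (342, 226), (343, 224), (344, 226), (345, 228)]
box far edge in tool mm [array([ 32.1, -27.9, -17.5]), array([ 32.2,  28.6, -17.5])]
```

```bash
python3 - <<'E'
from h import *
c=r.read_camera('wrist');s=r.read_state();R=np.array(s['orientation']);p=np.array(s['eef_pos'])
f=lambda uv,z:[(R.T@(np.r_[x,z]-p)*1000).round(1)[:2].tolist() for x in ray(c,uv,z)]
print('top',f([(234.3,204.3),(339,204.3)],p[2]+.0173),'bottom',f([(260,190.5),(300,190.5),(300,191.7)],p[2]-.0447))
M=np.array(c['camera_from_world']);print('cam in tool',(R.T@(-M[:3,:3].T@M[:3,3]-p)).round(4), (M[:3,:3]@R).round(4).tolist())
E
```

```text
top [[32.9, -29.1], [33.0, 28.8]] bottom [[29.5, -20.3], [29.5, 10.0], [28.6, 10.0]]
cam in tool [ 0.0696 -0.0003 -0.1776] [[0.0008, 1.0, -0.0002], [-0.9691, 0.0008, -0.2468], [-0.2468, 0.0004, 0.9691]]
```

The held box shows a slight tilt of 2–3°, which should level as it seats. I'll move above the stand and lower to just over the fence.

move_arm(
  targets=[
    {"x": 10, "y": 0, "z": 0, "yaw": -0.5, "grip": 1},
    {"x": 20, "y": 0, "z": 0, "yaw": 0, "grip": 1},
    {"x": 25, "y": 1, "z": 0, "yaw": 0, "grip": 1},
    {"x": 25, "y": 1, "z": 0, "yaw": 0, "grip": 1},
    {"x": 16, "y": 1, "z": 0, "yaw": 0, "grip": 1},
    {"x": 8, "y": 0.4, "z": 0, "yaw": 0, "grip": 1},
    {"x": 0, "y": 0, "z": 10, "yaw": 0, "grip": 1},
    {"x": 0, "y": 0, "z": 20, "yaw": 0, "grip": 1},
    {"x": 0, "y": 0, "z": 25, "yaw": 0, "grip": 1},
    {"x": 0, "y": 0, "z": 25, "yaw": 0, "grip": 1},
    {"x": 0, "y": 0, "z": 20, "yaw": 0, "grip": 1},
    {"x": 0, "y": 0, "z": 12, "yaw": 0, "grip": 1},
    {"x": 0, "y": 0, "z": 6, "yaw": 0, "grip": 1},
    {"x": 0, "y": 0, "z": 0, "yaw": 0, "grip": 1},
    {"x": 0, "y": 0, "z": 0, "yaw": 0, "grip": 1},
  ],
)

```text
time_s: 7.7
eef_pos: [0.5413, 0.236, 0.0818]
orientation: [[-0.964, 0.268, 0.001], [0.268, 0.964, 0.001], [-0.001, 0.001, -1.0]]
force: [0.3, -0.4, -3.4]
width: 0.0597
finger_force: 30.0
```

```bash
python3 - <<'E'
from h import *
import cv2
s=r.read_state();R=np.array(s['orientation']);p=np.array(s['eef_pos'])
print((R.T@(np.array([.54,.2347,.0587])-p)*1000).round(1),np.degrees(np.arctan2(R[1,1],R[0,1])))
f=lambda i,x,y,w,h,k:cv2.resize(i[y:y+h,x:x+w,::-1],None,fx=k,fy=k,interpolation=cv2.INTER_CUBIC)
a=r.read_camera('side')['pixels'];b=r.read_camera('scene')['pixels'];w=r.read_camera('wrist')['pixels']
cv2.imwrite('pics/p1.png',np.vstack([np.hstack([f(a,165,150,100,75,4),f(b,300,220,100,75,4)]),np.hstack([f(w,180,100,200,150,2),f(w,200,140,100,75,4)])]))
E
```

```text
[ 0.9 -1.6 23.1] 74.48279115681189
```

View pics/p1.png

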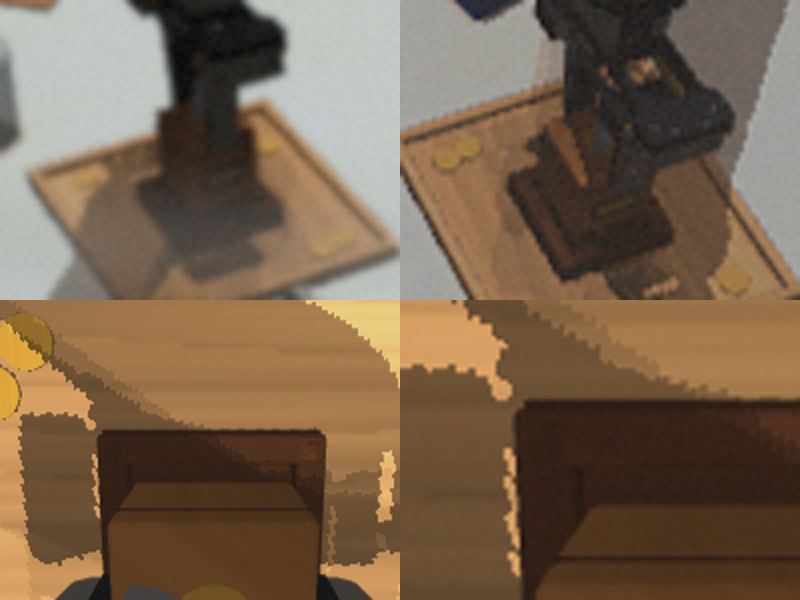

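The stand fence is visible with the box's lower edge over the recess. I'll measure the box against the fence in this same view.

```bash
python3 - <<'E'
from h import *
c=r.read_camera('wrist');s=r.read_state();R=np.array(s['orientation']);p=np.array(s['eef_pos'])
f=lambda uv,z:[(R.T@(np.r_[x,z]-p)*1000).round(1)[:2].tolist() for x in ray(c,crop(uv,180,100,2),z)]
print('fence outer far (x=+45,y=+-45)',f([(98.5,132),(326.5,131)],.028))
print('recess far (33)',f([(129,165),(296,164)],.028),f([(129,165),(296,164)],.014))
print('box bottom',f([(138,185),(295,184)],p[2]-.0447),'top',f([(109,215),(319,214)],p[2]+.0173))
g=c['pixels'][:,:,0].astype(int)
for col in(250,310):print([(i,int(g[i,col-3:col+4].mean())) for i in range(162,212)])
E
```

```text
fence outer far (x=+45,y=+-45) [[47.0, -44.6], [47.4, 43.8]]
recess far (33) [[34.1, -33.2], [34.5, 32.4]] [[32.0, -35.2], [32.4, 34.4]]
box bottom [[27.9, -28.7], [28.3, 31.0]] top [[31.0, -29.1], [31.3, 29.2]]
[(162, 108), (163, 107), (164, 92), (165, 54), (166, 43), (167, 47), (168, 51), (169, 53), (170, 54), (171, 53), (172, 53), (173, 52), (174, 52), (175, 52), (176, 53), (177, 52), (178, 53), (179, 53), (180, 53), (181, 52), (182, 50), (183, 52), (184, 51), (185, 50), (186, 49), (187, 49), (188, 48), (189, 49), (190, 50), (191, 61), (192, 76), (193, 79), (194, 79), (195, 79), (196, 79), (197, 79), (198, 79), (199, 79), (200, 79), (201, 79), (202, 79), (203, 79), (204, 52), (205, 65), (206, 77), (207, 79), (208, 79), (209, 78), (210, 82), (211, 89)]
[(162, 163), (163, 162), (164, 120), (165, 62), (166, 45), (167, 57), (168, 73), (169, 79), (170, 83), (171, 82), (172, 80), (173, 80), (174, 79), (175, 79), (176, 79), (177, 79), (178, 79), (179, 79), (180, 74), (181, 70), (182, 65), (183, 68), (184, 68), (185, 64), (186, 56), (187, 51), (188, 50), (189, 49), (190, 51), (191, 61), (192, 70), (193, 71), (194, 72), (195, 72), (196, 72), (197, 72), (198, 72), (199, 71), (200, 72), (201, 72), (202, 72), (203, 73), (204, 49), (205, 60), (206, 72), (207, 73), (208, 73), (209, 73), (210, 76), (211, 83)]
```

move_arm(
  targets=[
    {"x": 2.5, "y": -1, "z": 0, "yaw": 0, "grip": 1},
    {"x": 0, "y": 0, "z": 4, "yaw": 0, "grip": 1},
    {"x": 0, "y": 0, "z": 4, "yaw": 0, "grip": 1},
    {"x": 0, "y": 0, "z": 4, "yaw": 0, "grip": 1},
    {"x": 0, "y": 0, "z": 2, "yaw": 0, "grip": 1},
    {"x": 0, "y": 0, "z": 0, "yaw": 0, "grip": 1},
  ],
)

```text
time_s: 8.5
eef_pos: [0.5375, 0.2353, 0.0665]
orientation: [[-0.964, 0.267, -0.001], [0.267, 0.964, -0.0], [0.001, -0.001, -1.0]]
force: [0.8, 0.9, -3.8]
width: 0.0598
finger_force: 30.0
```

Inside the fence with no contact force. Lowering on.

move_arm(
  targets=[
    {"x": 0, "y": 0, "z": 3, "yaw": 0, "grip": 1},
    {"x": 0, "y": 0, "z": 2, "yaw": 0, "grip": 1},
    {"x": 0, "y": 0, "z": 1.5, "yaw": 0, "grip": 1},
    {"x": 0, "y": 0, "z": 0, "yaw": 0, "grip": 1},
    {"x": 0, "y": 0, "z": 0, "yaw": 0, "grip": 1},
  ],
)

```text
time_s: 9.0
eef_pos: [0.5378, 0.2355, 0.0606]
orientation: [[-0.964, 0.267, 0.0], [0.267, 0.964, -0.0], [-0.0, -0.0, -1.0]]
force: [0.3, 0.6, -3.7]
width: 0.0599
finger_force: 30.0
```

move_arm(
  targets=[
    {"x": 0, "y": 0, "z": 1.5, "yaw": 0, "grip": 1},
    {"x": 0, "y": 0, "z": 1, "yaw": 0, "grip": 1},
    {"x": 0, "y": 0, "z": 0, "yaw": 0, "grip": 1},
  ],
)

```text
time_s: 9.3
eef_pos: [0.538, 0.2356, 0.0587]
orientation: [[-0.964, 0.267, 0.0], [0.267, 0.964, -0.0], [-0.0, 0.0, -1.0]]
force: [-1.3, -1.4, 3.0]
width: 0.0595
finger_force: 30.0
```

move_arm(
  targets=[
    {"x": 0, "y": 0, "z": 1, "yaw": 0, "grip": 1},
    {"x": 0, "y": 0, "z": 0, "yaw": 0, "grip": 0.6},
    {"x": 0, "y": 0, "z": 0, "yaw": 0, "grip": 0},
    {"x": 0, "y": 0, "z": 0, "yaw": 0, "grip": -1},
    {"x": 0, "y": 0, "z": 0, "yaw": 0, "grip": -1},
    {"x": 0, "y": 0, "z": 0, "yaw": 0, "grip": -1},
    {"x": 0, "y": 0, "z": -10, "yaw": 0, "grip": -1},
    {"x": 0, "y": 0, "z": -30, "yaw": 0, "grip": -1},
    {"x": 0, "y": 0, "z": -30, "yaw": 0, "grip": -1},
    {"x": 0, "y": 0, "z": -30, "yaw": 0, "grip": -1},
    {"x": 0, "y": 0, "z": -30, "yaw": 0, "grip": -1},
    {"x": 0, "y": 0, "z": -20, "yaw": 0, "grip": -1},
    {"x": 0, "y": 0, "z": 0, "yaw": 0, "grip": -1},
    {"x": 0, "y": 0, "z": 0, "yaw": 0, "grip": -1},
  ],
)

```text
time_s: 10.7
eef_pos: [0.5378, 0.2354, 0.2073]
orientation: [[-0.964, 0.267, 0.001], [0.267, 0.964, 0.0], [-0.001, 0.0, -1.0]]
force: [-0.4, -0.2, -0.7]
width: 0.0921
finger_force: 0.0
```

```bash
python3 - <<'E'
from h import *
import cv2
c=r.read_camera('wrist');s=r.read_state();print(s['eef_pos'],np.round(s['qpos'],3))
w=c['pixels'][:,:,::-1]
print(c['camera_from_world'])
cv2.imwrite('pics/w4.png',w);cv2.imwrite('pics/w4c.png',cv2.resize(w[130:265,205:365],None,fx=4.4,fy=4.4,interpolation=cv2.INTER_CUBIC))
E
```

```text
[0.5372983  0.23517175 0.20642277] [-0.198  0.392 -0.346  1.745  0.152  1.032  0.702]
[[ 2.66683262e-01  9.63783900e-01  7.95501532e-04 -3.70300287e-01]
 [ 9.33728541e-01 -2.58571156e-01  2.47572149e-01 -4.69116104e-01]
 [ 2.38811745e-01 -6.52805657e-02 -9.68869134e-01  2.77219486e-01]
 [ 0.00000000e+00  0.00000000e+00  0.00000000e+00  1.00000000e+00]]
```

View pics/w4c.png

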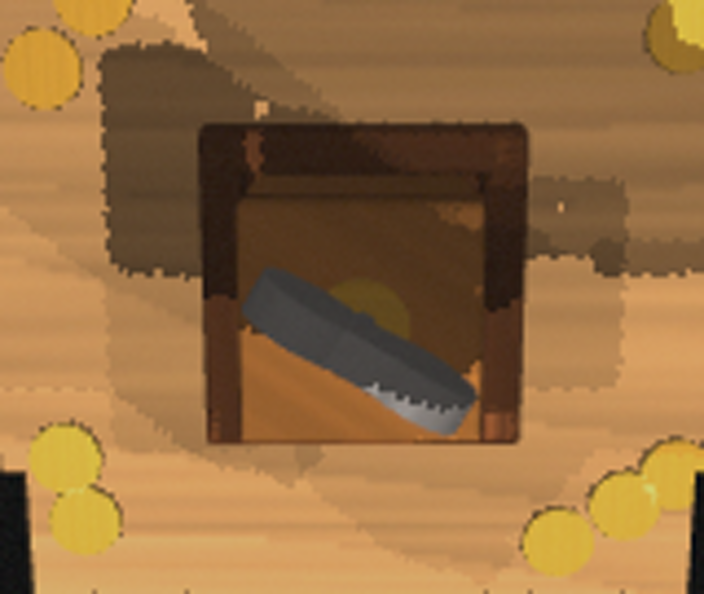

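The box sits inside the fence, square and level, with its top from (237,200) to (485,440) in the crop and the key running diagonally. Next, its centre and the key angle.

```bash
python3 - <<'E'
from h import *
c=r.read_camera('wrist');s=r.read_state();R=np.array(s['orientation']);p=np.array(s['eef_pos'])
f=lambda uv,z:ray(c,crop(uv,205,130,4.4),z)
b=quad(f([(237,200),(485,202),(484,441),(242,440)],.076));print('box',b)
print('fence',quad(f([(200,125),(528,125),(520,442),(207,442)],.028)))
for a,z in(([(268,266),(476,395)],.114),([(245,312),(455,436)],.114)):
    k=f(a,z);d=k[1]-k[0];print('key',np.degrees(np.arctan2(d[1],d[0])),np.linalg.norm(d),k.mean(0))
print('tool y',np.degrees(np.arctan2(R[1,1],R[0,1])),(R.T@(np.r_[b[1],.102]-p)*1000).round(1))
E
```

```text
box ('ctr', array([0.537 , 0.2355]), 'sides', array([0.0585, 0.0591, 0.0598, 0.0593]), 'yaw mod90', np.float64(-15.4))
fence ('ctr', array([0.5378, 0.2358]), 'sides', array([0.0882, 0.0894, 0.0894, 0.0894]), 'yaw mod90', np.float64(-15.5))
key 42.11160706394958 0.05234634316907518 [0.53104506 0.23958244]
key 43.09132538663981 0.052596480329466 [0.53898453 0.2325209 ]
tool y 74.4969655897315 [1.000e-01 6.000e-01 1.039e+02]
```

The box is home. Turn the tool 58° counter-clockwise, descend and pinch the key.

move_arm(
  targets=[
    {"x": 0, "y": 0.6, "z": 0, "yaw": -8.3, "grip": -1},
    {"x": 0, "y": 0, "z": 0, "yaw": -8.3, "grip": -1},
    {"x": 0, "y": 0, "z": 0, "yaw": -8.3, "grip": -1},
    {"x": 0, "y": 0, "z": 0, "yaw": -8.3, "grip": -1},
    {"x": 0, "y": 0, "z": 0, "yaw": -8.3, "grip": -1},
    {"x": 0, "y": 0, "z": 0, "yaw": -8.3, "grip": -1},
    {"x": 0, "y": 0, "z": 0, "yaw": -8.3, "grip": -1},
    {"x": 0, "y": 0, "z": 0, "yaw": 0, "grip": -1},
    {"x": 0, "y": 0, "z": 20, "yaw": 0, "grip": -1},
    {"x": 0, "y": 0, "z": 30, "yaw": 0, "grip": -1},
    {"x": 0, "y": 0, "z": 30, "yaw": 0, "grip": -1},
    {"x": 0, "y": 0, "z": 16, "yaw": 0, "grip": -1},
    {"x": 0, "y": 0, "z": 8, "yaw": 0, "grip": -1},
    {"x": 0, "y": 0, "z": 0, "yaw": 0, "grip": -1},
  ],
)

```text
time_s: 12.2
eef_pos: [0.5375, 0.236, 0.1023]
orientation: [[-0.737, -0.676, -0.002], [-0.676, 0.737, -0.001], [0.002, 0.001, -1.0]]
force: [-0.2, 0.2, -0.1]
width: 0.0922
finger_force: 0.0
```

```bash
python3 - <<'E'
from h import *
s=r.read_state();R=np.array(s['orientation']);p=np.array(s['eef_pos'])
print('tool y',np.degrees(np.arctan2(R[1,1],R[0,1])),(R.T@(np.array([.537,.2355,.102])-p)*1000).round(1),np.round(s['qpos'],3))
E
```

```text
tool y 132.5398001664368 [ 0.7 -0.   0.3] [-0.09   0.552 -0.5    1.816  0.337  0.86   1.563]
```

Close on the key.

move_arm(
  targets=[
    {"x": 0.4, "y": 0, "z": 0, "yaw": 0, "grip": 0},
    {"x": 0, "y": 0, "z": 0, "yaw": 0, "grip": 0.5},
    {"x": 0, "y": 0, "z": 0, "yaw": 0, "grip": 1},
    {"x": 0, "y": 0, "z": 0, "yaw": 0, "grip": 1},
    {"x": 0, "y": 0, "z": 0, "yaw": 0, "grip": 1},
    {"x": 0, "y": 0, "z": 0, "yaw": 0, "grip": 1},
    {"x": 0, "y": 0, "z": 0, "yaw": 0, "grip": 1},
    {"x": 0, "y": 0, "z": 0, "yaw": 0, "grip": 1},
  ],
)

```text
time_s: 13.0
eef_pos: [0.5377, 0.2358, 0.103]
orientation: [[-0.736, -0.677, -0.0], [-0.677, 0.736, -0.0], [0.0, -0.0, -1.0]]
force: [0.3, 0.4, 0.4]
width: 0.0297
finger_force: 0.0
```

move_arm(
  targets=[
    {"x": 0, "y": 0, "z": 0, "yaw": 0, "grip": 1},
    {"x": 0, "y": 0, "z": 0, "yaw": 0, "grip": 1},
    {"x": 0, "y": 0, "z": 0, "yaw": 0, "grip": 1},
    {"x": 0, "y": 0, "z": 0, "yaw": 0, "grip": 1},
  ],
)

```text
time_s: 13.4
eef_pos: [0.5378, 0.2352, 0.103]
orientation: [[-0.736, -0.677, -0.0], [-0.677, 0.736, -0.001], [0.0, -0.001, -1.0]]
force: [0.6, -1.6, -0.6]
width: 0.0088
finger_force: 30.0
```

Pinched at 9 mm, roughly the plate's thickness. Winding: first part turn of 90°.

move_arm(
  targets=[
    {"x": 0, "y": 0, "z": 0, "yaw": 3, "grip": 1},
    {"x": 0, "y": 0, "z": 0, "yaw": 6, "grip": 1},
    {"x": 0, "y": 0, "z": 0, "yaw": 6, "grip": 1},
    {"x": 0, "y": 0, "z": 0, "yaw": 6, "grip": 1},
    {"x": 0, "y": 0, "z": 0, "yaw": 6, "grip": 1},
    {"x": 0, "y": 0, "z": 0, "yaw": 6, "grip": 1},
    {"x": 0, "y": 0, "z": 0, "yaw": 6, "grip": 1},
    {"x": 0, "y": 0, "z": 0, "yaw": 6, "grip": 1},
    {"x": 0, "y": 0, "z": 0, "yaw": 6, "grip": 1},
    {"x": 0, "y": 0, "z": 0, "yaw": 6, "grip": 1},
    {"x": 0, "y": 0, "z": 0, "yaw": 6, "grip": 1},
    {"x": 0, "y": 0, "z": 0, "yaw": 6, "grip": 1},
    {"x": 0, "y": 0, "z": 0, "yaw": 6, "grip": 1},
    {"x": 0, "y": 0, "z": 0, "yaw": 6, "grip": 1},
    {"x": 0, "y": 0, "z": 0, "yaw": 6, "grip": 1},
    {"x": 0, "y": 0, "z": 0, "yaw": 3, "grip": 1},
    {"x": 0, "y": 0, "z": 0, "yaw": 0, "grip": 1},
  ],
)

```text
time_s: 15.1
eef_pos: [0.5377, 0.2357, 0.103]
orientation: [[-0.677, 0.736, 0.0], [0.736, 0.677, -0.001], [-0.001, -0.0, -1.0]]
force: [0.9, -1.2, -0.9]
width: 0.0089
finger_force: 30.0
```

```bash
cat > st.py <<'E'
from h import *
s=r.read_state();R=np.array(s['orientation'])
print('tool y',np.degrees(np.arctan2(R[1,1],R[0,1])).round(1),s['eef_pos'],np.round(s['qpos'],3),'tq',np.round(s['wrist_torque'],3),'F',np.round(s['force'],1),s['width'])
E
python3 st.py
```

```text
tool y 42.6 [0.53771184 0.23565177 0.10295499] [-0.369  0.494 -0.131  1.837  0.086  0.816  0.2  ] tq [-0.213 -0.289  0.07 ] F [ 0.9 -1.2 -0.9] 0.008863123708815366
```

move_arm(
  targets=[
    {"x": 0, "y": 0, "z": 0, "yaw": 3, "grip": 1},
    {"x": 0, "y": 0, "z": 0, "yaw": 6, "grip": 1},
    {"x": 0, "y": 0, "z": 0, "yaw": 6, "grip": 1},
    {"x": 0, "y": 0, "z": 0, "yaw": 6, "grip": 1},
    {"x": 0, "y": 0, "z": 0, "yaw": 6, "grip": 1},
    {"x": 0, "y": 0, "z": 0, "yaw": 6, "grip": 1},
    {"x": 0, "y": 0, "z": 0, "yaw": 6, "grip": 1},
    {"x": 0, "y": 0, "z": 0, "yaw": 6, "grip": 1},
    {"x": 0, "y": 0, "z": 0, "yaw": 3, "grip": 1},
    {"x": 0, "y": 0, "z": 0, "yaw": 0, "grip": 1},
  ],
)

```text
time_s: 16.1
eef_pos: [0.5379, 0.2357, 0.1031]
orientation: [[0.093, 0.996, 0.001], [0.996, -0.093, -0.0], [-0.0, 0.001, -1.0]]
force: [1.4, -1.0, -0.5]
width: 0.0087
finger_force: 30.0
```

```bash
python3 st.py
```

```text
tool y -5.3 [0.53790073 0.23567931 0.10307477] [-0.522  0.486  0.067  1.847 -0.042  0.809 -0.527] tq [-0.381 -0.332  0.137] F [ 1.4 -1.  -0.5] 0.008701340982611468
```

move_arm(
  targets=[
    {"x": 0, "y": 0, "z": 0, "yaw": 3, "grip": 1},
    {"x": 0, "y": 0, "z": 0, "yaw": 6, "grip": 1},
    {"x": 0, "y": 0, "z": 0, "yaw": 6, "grip": 1},
    {"x": 0, "y": 0, "z": 0, "yaw": 6, "grip": 1},
    {"x": 0, "y": 0, "z": 0, "yaw": 6, "grip": 1},
    {"x": 0, "y": 0, "z": 0, "yaw": 0, "grip": 1},
  ],
)

```text
time_s: 16.7
eef_pos: [0.5379, 0.2357, 0.1031]
orientation: [[0.534, 0.845, 0.001], [0.845, -0.534, -0.0], [0.0, 0.001, -1.0]]
force: [1.6, -1.4, -0.5]
width: 0.0089
finger_force: 30.0
```

```bash
python3 st.py
```

```text
tool y -32.3 [0.5379352  0.23568905 0.10312674] [-0.609  0.488  0.179  1.853 -0.115  0.81  -0.935] tq [-0.323 -0.3    0.148] F [ 1.6 -1.4 -0.5] 0.008918192694617952
```

165° turned so far, with torque rising as a spring would. Going on in small checked turns.

move_arm(
  targets=[
    {"x": 0, "y": 0, "z": 0, "yaw": 3, "grip": 1},
    {"x": 0, "y": 0, "z": 0, "yaw": 5, "grip": 1},
    {"x": 0, "y": 0, "z": 0, "yaw": 5, "grip": 1},
    {"x": 0, "y": 0, "z": 0, "yaw": 5, "grip": 1},
    {"x": 0, "y": 0, "z": 0, "yaw": 2, "grip": 1},
    {"x": 0, "y": 0, "z": 0, "yaw": 0, "grip": 1},
  ],
)

```text
time_s: 17.3
eef_pos: [0.5379, 0.2356, 0.1031]
orientation: [[0.79, 0.613, 0.0], [0.613, -0.79, -0.0], [0.0, 0.0, -1.0]]
force: [0.8, -2.8, -0.0]
width: 0.0089
finger_force: 30.0
```

```bash
python3 st.py
```

```text
tool y -52.2 [0.5379097  0.23559916 0.10314467] [-0.673  0.492  0.263  1.858 -0.169  0.813 -1.234] tq [-0.406 -0.276  0.092] F [ 0.8 -2.8 -0. ] 0.00893705063714293
```

move_arm(
  targets=[
    {"x": 0, "y": 0, "z": 0, "yaw": 3, "grip": 1},
    {"x": 0, "y": 0, "z": 0, "yaw": 5, "grip": 1},
    {"x": 0, "y": 0, "z": 0, "yaw": 5, "grip": 1},
    {"x": 0, "y": 0, "z": 0, "yaw": 2, "grip": 1},
    {"x": 0, "y": 0, "z": 0, "yaw": 0, "grip": 1},
  ],
)

```text
time_s: 17.8
eef_pos: [0.5379, 0.2356, 0.1032]
orientation: [[0.922, 0.387, 0.0], [0.387, -0.922, -0.0], [0.0, 0.0, -1.0]]
force: [1.4, -2.4, 1.5]
width: 0.0086
finger_force: 30.0
```

```bash
python3 st.py
```

```text
tool y -67.3 [0.53790378 0.23564071 0.10319681] [-0.722  0.498  0.327  1.861 -0.212  0.816 -1.46 ] tq [-0.558 -0.29   0.199] F [ 1.4 -2.4  1.5] 0.008639324290000716
```

move_arm(
  targets=[
    {"x": 0, "y": 0, "z": 0, "yaw": 3, "grip": 1},
    {"x": 0, "y": 0, "z": 0, "yaw": 4, "grip": 1},
    {"x": 0, "y": 0, "z": 0, "yaw": 3, "grip": 1},
    {"x": 0, "y": 0, "z": 0, "yaw": 0, "grip": 1},
  ],
)

```text
time_s: 18.2
eef_pos: [0.5379, 0.2356, 0.1032]
orientation: [[0.975, 0.22, 0.0], [0.22, -0.975, -0.0], [0.0, 0.0, -1.0]]
force: [1.5, -2.0, 1.3]
width: 0.0089
finger_force: 30.0
```

```bash
python3 st.py
```

```text
tool y -77.3 [0.53786193 0.23558592 0.10315473] [-0.755  0.502  0.37   1.863 -0.24   0.819 -1.61 ] tq [-0.543 -0.287  0.165] F [ 1.5 -2.   1.3] 0.008850296801645311
```

move_arm(
  targets=[
    {"x": 0, "y": 0, "z": 0, "yaw": 3, "grip": 1},
    {"x": 0, "y": 0, "z": 0, "yaw": 4, "grip": 1},
    {"x": 0, "y": 0, "z": 0, "yaw": 3, "grip": 1},
    {"x": 0, "y": 0, "z": 0, "yaw": 0, "grip": 1},
  ],
)

```text
time_s: 18.6
eef_pos: [0.5384, 0.2363, 0.1034]
orientation: [[0.999, 0.049, 0.002], [0.049, -0.999, 0.0], [0.002, -0.0, -1.0]]
force: [2.4, -0.3, 1.3]
width: 0.009
finger_force: 30.3
```

```bash
python3 st.py
```

```text
tool y -87.2 [0.53836329 0.23625624 0.10338025] [-0.787  0.508  0.413  1.865 -0.269  0.822 -1.759] tq [-0.191 -0.579  0.348] F [ 2.4 -0.3  1.3] 0.008984965114854953
```

move_arm(
  targets=[
    {"x": 0, "y": 0, "z": 0, "yaw": 3, "grip": 1},
    {"x": 0, "y": 0, "z": 0, "yaw": 4, "grip": 1},
    {"x": 0, "y": 0, "z": 0, "yaw": 3, "grip": 1},
    {"x": 0, "y": 0, "z": 0, "yaw": 0, "grip": 1},
  ],
)

```text
time_s: 19.0
eef_pos: [0.5394, 0.2387, 0.1056]
orientation: [[0.992, -0.126, 0.004], [-0.126, -0.992, 0.005], [0.003, -0.005, -1.0]]
force: [0.5, 1.6, 12.6]
width: 0.0008
finger_force: 6.3
```

```bash
python3 st.py
```

```text
tool y -97.3 [0.5394347  0.2387143  0.10564232] [-0.82   0.511  0.455  1.864 -0.301  0.828 -1.909] tq [ 0.46   0.062 -0.069] F [ 0.5  1.6 12.6] 0.0007625915562738573
```

The torque rise at about −87° (219° turned) suggests the stop. The fingers have since come off the plate (0.8 mm opening). The 10 views are used up, so I'll check numerically with a coarse class map of the wrist image.

```bash
cat > m.py <<'E'
from h import *
import cv2,sys
def amap(name,x0,x1,y0,y1,sx,sy):
    p=r.read_camera(name)['pixels'];q=cv2.cvtColor(p,cv2.COLOR_RGB2HSV)
    for v in range(y0,y1,sy):
        l=''
        for u in range(x0,x1,sx):
            h,s,V=np.median(q[v:v+sy,u:u+sx].reshape(-1,3),0)
            l+=('#' if V<35 else '.' if s<70 and V>140 else 'k' if s<70 else 'Y' if 20<h<32 and s>150 else 'b' if h>90 else 'D' if V<75 else 'w' if V<130 else 'o')
        print(v,l)
a=sys.argv;amap(a[1],*map(int,a[2:]))
E
python3 st.py; python3 m.py wrist 170 400 100 330 2 4
```

```text
tool y -97.3 [0.5394347  0.2387143  0.10564232] [-0.82   0.511  0.455  1.864 -0.301  0.828 -1.909] tq [ 0.46   0.062 -0.069] F [ 0.5  1.6 12.6] 0.0007625915562738573
100 oooowoooooooooooooooooooooooYYYYYYYYYYooooooooooooooooooooooooooooooooooooooooooooooooooooooooooooooooooooooooooooo
104 oooowooooooooooooooooooooooYYYYYYYYYYYYoooooooooooooooooooooooooooooooooooooooooooooooooooooooooooooooooooooooooooo
108 ooowwoooooooooooooYYYYYYoooYYYYYYYYYYYYYooooooooooooooooooooooooooooooooooooooooooooooooooooooooooooooooooooooooooo
112 ooowwoooooooooooYYYYYYYYYYoYYYYYYYYYYYYYooooooooooooooooooooooooooooooooooooooooooooooooooooooooooooooooooooooooooo
116 ooowwooooooYoooYYYYYYYYYYYYoYYYYYYYYYYYoooooooooooooooooooooooooooooooooooooooooooooooooooooooooooooooooooooooooooo
120 ooowooooYYYYYYYYYYYYYYYYYYYYooYYYYYYYoooooooooooooooooooooooooooooooooooooooooooooooooooooooooooooooooooooooooooooo
124 ooowoooYYYYYYYYYYYYYYYYYYYYoooooooooooooooooooooooooooooooooooooooooooooooooooooooooooooooooooooooooooooooooooooooo
128 ooowooYYYYYYYYYYYYYYYYYYYYoooooooooooooooooooooooooooooooooooooooooooooooooooooooooooooooo
[... 5325 characters left out ...]
kkkkkkkkkkkkkkkkkkkkkkkkkkkkk######wwkkkkkkkkkkkkkww#####################kkkkkkkkkkkkkkkkkkkkkkkkkkk
312 kkkkkkkkkkkkkkkkkkkkkkkkkkkkkkkkkkkkkkk###########wwkkkkkkkkkkkkkww#####################kkkkkkkkkkkkkkkkk#####kkkkk
316 kkkkkkkkkkkkkkkkkkkkkkkkkkk######################kwDkkkkkkkkkkkkkDwD####################kkkkkkkkkkkkkkkkkkkkkkkkkkk
320 kkkkkkkkkkkkkkkkk################################kwDkkkkkkkkkkkkkwwD####################kkkkkkkkkkkkkkkkkkkkkkkkkkk
324 kkkkkkkkkkkkkkkkkk###############################DwDkkkkkkkkkkkkkDwD#####################kkkkkkkkkkkkkkkkkkkkkkkkkk
328 kkkkkkkkkk#######################################DwDkkkkkkkkkkkkkwwD#########################kkkkkkkkkkkkkkkkkkkkkk
```

move_arm(
  targets=[
    {"x": 0, "y": 0, "z": 0, "yaw": 0, "grip": 0.75},
  ],
)

```text
time_s: 19.15
eef_pos: [0.5395, 0.2391, 0.1058]
orientation: [[0.992, -0.125, 0.004], [-0.125, -0.992, 0.006], [0.003, -0.006, -1.0]]
force: [0.4, 1.7, 14.3]
width: 0.0064
finger_force: 8.1
```

```bash
python3 st.py; python3 m.py wrist 230 350 150 300 2 4
```

```text
tool y -97.2 [0.53950818 0.23906895 0.10583304] [-0.82   0.511  0.455  1.864 -0.301  0.828 -1.908] tq [ 0.75  -0.023 -0.068] F [ 0.4  1.7 14.3] 0.0063878415120737515
150 oooooooooooooooooooooooooooooooooooooooooooooooooooooooooooo
154 oooooooooooooooooooooooooooooooooooooooooooooooooooooooooooo
158 ooooooooowwwwwwwwwwwwwwwoooooooooooooooooooooooooooooooooooo
162 oooooooowwwwwwwwwwwwwwwwwwwwwwwwwwwwwooooooooooooooooooooooo
166 oooooooowwwooowwwwwwwwwwwwwwwwwwwwwwwwwwwwwwwwwwwwwooooooooo
170 oooooooowwwwwwwwwwwwwwwwwwwwwwwwwwwwwwwwwwwwwwwwwwwwwwwDDDwo
174 oooooooowwwwwwDwwwwwwwwwwwwwwwwwwwwwwwwwwwwwwwwwwwwwwwwwwwww
178 ooooooowwwwwwwDwwwwwwwwwwwwwwwwwwwwwwwwwwwwwwwwwwwwwwwwwwwwo
182 ooooooowwwwwwDDwoowwwwwwwwwwDwwwwwwwwwwwwwwwwwwwwwDDwwwwwwwo
186 ooooooowwwwwwDwooooooooooowwwwwwwwwwwwwwDwwwwwwwwwDDwwwwwwwo
190 ooooooowwwwwwDwoooooooooooooooooowwwwwwDwwwwwwwwwwwDwwwwwwoo
194 oooooowwwwwwwDwooooooooooooooooooooooooowwwwwwDwwwDwwwwwwwoo
198 ooowwwwwDDDDDDooooooooowoooooooooooooooooooooooowwwwwwwwwwoo
202 oowwwwDDDDDDDwoooooowwwkkwooooooooooooooooooooooooooooowwwww
206 wwwwwwDDDDDDDoooowwk
[... 835 characters left out ...]
kkkkkkkkkkk#####wwwwk####kkkkkkkkkkkwDDDDwoowwwwww
262 oooooooookkkkkkkkkkkk#####wwwww#####kkkkkkkkkkkkwwwooooooooo
266 ooooooookkkkkkkkkkkkk#####wwwww#####kkkkkkkkkkkkkooooooooooo
270 oooooookkkkkkkkkkkkkk####Dwwwww#####kkkkkkkkkkkkkkoooooooooo
274 ################kkkk#####Doooook#####kkkk###################
278 ################kkkk#####Doooook#####kkkk###################
282 ################kkkk#####DoooooD#####kkkk###################
286 ################kkkk#####DoooooD#####kkkk###################
290 ###############DDkkk#####wooooow#####kkkDD##################
294 ##############DDDDkk#####wooooow#####kkDDwD#################
298 ##############wwDDkk#####wooooow#####kkDDww#################
```

move_arm(
  targets=[
    {"x": 0, "y": 0, "z": -3, "yaw": 0, "grip": 0.6},
    {"x": 0, "y": 0, "z": -3, "yaw": 0, "grip": 0.5},
  ],
)

```text
time_s: 19.4
eef_pos: [0.5367, 0.2365, 0.1091]
orientation: [[0.992, -0.126, -0.002], [-0.126, -0.992, 0.001], [-0.002, -0.001, -1.0]]
force: [-1.0, -0.1, 0.1]
width: 0.0224
finger_force: 0.0
```

```bash
python3 st.py; python3 m.py wrist 230 350 150 280 2 4
```

```text
tool y -97.2 [0.53674422 0.23654266 0.10913386] [-0.823  0.505  0.459  1.865 -0.294  0.84  -1.913] tq [0.099 0.113 0.056] F [-1.  -0.1  0.1] 0.022363792675996738
150 oooooooooooooooooooooooooooooooooooooooooooooooooooooooooooo
154 oooooooowwwwwwwwwwwooooooooooooooooooooooooooooooooooooooooo
158 ooooooooowwwwwwwwwwwwwwwwwwwwwwwwooooooooooooooooooooooooooo
162 oooooowooowwwwwwwwwwwwwwwwwwwwwwwwwwwwwwwwwwwwwooooooooooooo
166 oooooowwwwwwwwwwwwwwwwwwwwwwwwwwwwwwwwwwwwwwwwwwwwwwwwwDwooo
170 oooooowwwwwwDwwwwwwwwwwwwwwwwwwwwwwwwwwwwwwwwwwwwwwwwwwwwwoo
174 oooooowwwwwwDwwwwwwwwwwwwwwwwwwwwwwwwwwwwwwwwwwwwwwwwwwwwooo
178 ooooowwwwwwwDwoowwwwwwwwwwwwwwwwwwwwwwwwwwwwwwwwDDwwwwwwwooo
182 ooooowwwwwwDDoooooooooowwwwwwwwwwwwwwwwwwwwwwwwwwDwwwwwwoooo
186 ooooowwwwwwDwoooooooooooooooooowwwwwDwwwwwwwwwwwwDwwwwwwoooo
190 ooooowwwwwwDooooooooooooooooooooooooooowwwwwwwwwwwwwwwwwoooo
194 oooowwwwwwwDooooooooooooooooooooooooooooooooooowwwwwwwwooooo
198 wwwwwDDDDDDwoooooowwkwwoooooooooooooooooooooooooooooowwowwww
202 wwooDDDDDDDoooowwkkkkkkwwwwoooooooooooooooooooooooooowwwwwww
206 wwowDDDDDDwoookkkkkkkkkk
[... 506 characters left out ...]
Dkkkkk###DwwwkkkkkkkkkkkkDwD###kkkkDwwwwwowwwwwwww
242 ooDDDDwwkkkkkkk####DwwwwkkkkkkkkkkkkkD####kkkkkkkwwwwwwwwwww
246 ooDDDDkkkkkkkkk####Dwwwwwkkkkkkkkkkkkk####kkkkkkkkDwwwwwwwww
250 oooowkkkkkkkkk#####Dwwwwwwwkkkkkkkkkkk#####kkkkkkkkkwoooowww
254 ooowkkkkkkkkkk#####Dwwwwwwwwkkkkkkkkkk#####kkkkkkkkkkwwwwooo
258 ookkkkkkkkkkk######Dwwwwwwwwwkkkkkkkkk######kkkkkkkkkkkwoooo
262 okkkkkkkkkkkk######wooooowwwwwkkkkkkkk######kkkkkkkkkkkkoooo
266 kkkkkkkkkkkk#######wooooooooowwwkkkkkk#######kkkkkkkkkkkkwoo
270 kkkkkkkkkkkk#######woooooooooowwwkkkkk#######kkkkkkkkkkkkkko
274 ##kkkkkkkkk########oooooooooooowwwwkkk########kkkkkkkkk#####
278 ##kkkkkkkkk#######DooooooooooooowwwwwwD#######kkkkkkkkk#####
```

move_arm(
  targets=[
    {"x": 0, "y": 0, "z": 0, "yaw": 0, "grip": -1},
    {"x": 0, "y": 0, "z": 0, "yaw": 0, "grip": -1},
    {"x": 0, "y": 0, "z": 0, "yaw": 0, "grip": -1},
    {"x": 0, "y": 0, "z": -10, "yaw": 0, "grip": -1},
    {"x": 0, "y": 0, "z": -30, "yaw": 0, "grip": -1},
    {"x": 0, "y": 0, "z": -30, "yaw": 0, "grip": -1},
    {"x": 0, "y": 0, "z": -30, "yaw": 0, "grip": -1},
    {"x": 0, "y": 0, "z": 0, "yaw": 0, "grip": -1},
    {"x": 0, "y": 0, "z": 0, "yaw": 0, "grip": -1},
  ],
)

```text
time_s: 20.35
eef_pos: [0.5379, 0.236, 0.21]
orientation: [[0.992, -0.129, 0.001], [-0.129, -0.992, 0.001], [0.001, -0.001, -1.0]]
force: [-1.2, 0.4, 0.0]
width: 0.0916
finger_force: 0.0
```

```bash
python3 st.py; python3 m.py wrist 232 346 140 238 1 2; python3 - <<'E'
from h import *
import cv2
c=r.read_camera('wrist');p=c['pixels'];q=cv2.cvtColor(p,cv2.COLOR_RGB2HSV)
m=((q[:,:,1]<75)).astype(np.uint8);m[:150]=0;m[240:]=0;m[:,:240]=0;m[:,340:]=0
n,l,st,ce=cv2.connectedComponentsWithStats(m);i=1+st[1:,4].argmax();print(st[i],ce[i])
cn=cv2.findContours((l==i).astype(np.uint8),0,1)[0][0];R=cv2.boxPoints(cv2.minAreaRect(cn));print(R.round(1).tolist())
w=ray(c,R,.114);print(w.round(4).tolist(),quad(w));
for a in range(2):d=w[a+1]-w[a];print(np.degrees(np.arctan2(d[1],d[0])),np.linalg.norm(d))
E
```

```text
tool y -97.4 [0.53786223 0.23597117 0.21001276] [-0.87   0.379  0.512  1.787 -0.214  1.029 -1.978] tq [0.062 0.087 0.038] F [-1.2  0.4  0. ] 0.09158629585782328
140 oooooooooooooooooooooooooooooooooooooooooooooooooooooooooooooooooooooooooooooooooooooooooooooooooooooooooooooooooo
142 oooooooooooooooooooooooooooooooooooooooooooooooooooooooooooooooooooooooooooooooooooooooooooooooooooooooooooooooooo
144 oooooooooooooooooooooooooooooooooooooooooooooooooooooooooooooooooooooooooooooooooooooooooooooooooooooooooooooooooo
146 oooooooooooooooooooooooooooooooooooooooooooooooooooooooooooooooooooooooooooooooooooooooooooooooooooooooooooooooooo
148 oooooooooooooooooooooooooooooooooooooooooooooooooooooooooooooooooooooooooooooooooooooooooooooooooooooooooooooooooo
150 oooooooooooooooooooooooowwwwwwwwwwwooooooooooooooooooooooooooooooooooooooooooooooooooooooooooooooooooooooooooooooo
152 ooooooooooooooooooooooowwwwwwwwwwwwwwwwwDwwwwwwwoooooooooooooooooooooooooooooooooooooooooooooooooooooooooooooooooo
154 ooooooooooooooooooooooowooooooowwwwwwwwwwwwwwwwwwwDDwwwwwwwwwowooooooooooooooooooooooooooooooooooooooo
[... 4648 characters left out ...]
ooooo
234 oooooooooooooooooooooooooooooooooowwwwwwwwwwwwwwwwwwwwwwwwwwwwwwwoooooooooowwwwwwwwooowwwwwwwwwwwwwwwwwwooooooooow
236 oooooooooooooooooooooooooooooooooooowwwwwwwwwwwwwwwwwwwwwwwwwwwwwoooooooooooooooooooooooooooooooooooooooooooowoooo
[267 179  39  52 695] [285.65755396 204.6676259 ]
[[264.8999938964844, 185.39999389648438], [275.79998779296875, 178.1999969482422], [306.5, 224.3000030517578], [295.70001220703125, 231.5]]
[[0.5639, 0.2523], [0.5692, 0.2414], [0.5215, 0.2182], [0.5156, 0.2294]] ('ctr', array([0.5426, 0.2353]), 'sides', array([0.0121, 0.053 , 0.0126, 0.0534]), 'yaw mod90', np.float64(26.3))
-63.73502341964943 0.012141563596403296
-154.10510846669064 0.05303812359939543
```

The fingers slipped on the plate, and the key now lies at 26° (about 197° clockwise overall). I'll fit the box pose numerically to check it is still home.

```bash
cat > fit.py <<'E'
from h import *
import cv2
from scipy.optimize import differential_evolution
def fit(c,img=None,half=.03,z=None,ctr=(.5375,.2355),yaw=-15.5):
    g=cv2.GaussianBlur(cv2.cvtColor(c['pixels'] if img is None else img,cv2.COLOR_RGB2GRAY).astype(np.float32),(0,0),1.0)
    gm=np.hypot(cv2.Sobel(g,5,1,0),cv2.Sobel(g,5,0,1));gm=np.minimum(gm,60)
    M=np.array(c['camera_from_world']);t=np.linspace(-.93,.93,50)
    def score(p):
        x,y,a,zz,tx,ty=p;a=np.radians(a);e=[]
        for s in(1,-1):
            e+=[np.c_[t*half,0*t+s*half],np.c_[0*t+s*half,t*half]]
        e=np.vstack(e);Rm=np.array([[np.cos(a),-np.sin(a)],[np.sin(a),np.cos(a)]])
        w=e@Rm.T;P=np.c_[w+[x,y],zz+w@[tx,ty]]
        q=P@M[:3,:3].T+M[:3,3];u=c['fx']*q[:,0]/q[:,2]+c['cx'];v=c['fy']*q[:,1]/q[:,2]+c['cy']
        return -float(cv2.remap(gm,u[None].astype(np.float32),v[None].astype(np.float32),1).mean())
    eps=1e-6
    zb=(z-eps,z+eps) if z else (.07,.095)
    tb=(-eps,eps) if z else (-.15,.15)
    R=differential_evolution(score,[(ctr[0]-.01,ctr[0]+.01),(ctr[1]-.01,ctr[1]+.01),(yaw-12,yaw+12),zb,tb,tb],seed=1,popsize=25,maxiter=150)
    return R.x.round(4),round(R.fun,2)
if __name__=='__main__':
    c=r.read_camera('wrist')
    print('now flat',fit(c,z=.076));print('now free',fit(c));print('fence',fit(c,half=.045,z=.028))
    c0=dict(c);c0['camera_from_world']=[[2.66683262e-01,9.63783900e-01,7.95501532e-04,-3.70300287e-01],[9.33728541e-01,-2.58571156e-01,2.47572149e-01,-4.69116104e-01],[2.38811745e-01,-6.52805657e-02,-9.68869134e-01,2.77219486e-01],[0,0,0,1]]
    i=cv2.imread('pics/w4.png')[:,:,::-1].copy()
    print('before flat',fit(c0,i,z=.076));print('before free',fit(c0,i))
    S=r.read_camera('side');C=r.read_camera('scene');print('side',fit(S,z=.076),'scene',fit(C,z=.076))
E
python3 fit.py
```

```text
now flat (array([  0.5392,   0.2359, -20.2877,   0.076 ,  -0.    ,  -0.    ]), np.float64(-58.49))
now free (array([  0.5394,   0.2354, -21.3705,   0.0739,  -0.079 ,   0.1033]), np.float64(-58.6))
fence (array([  0.5402,   0.2358, -16.0858,   0.028 ,  -0.    ,   0.    ]), np.float64(-58.57))
before flat (array([  0.5387,   0.2351, -15.6155,   0.076 ,  -0.    ,   0.    ]), np.float64(-50.47))
before free (array([  0.5395,   0.235 , -15.7401,   0.0713,   0.0477,  -0.0346]), np.float64(-50.9))
side (array([  0.5375,   0.2454, -27.4248,   0.076 ,  -0.    ,  -0.    ]), np.float64(-54.77)) scene (array([  0.5411,   0.2369, -23.1257,   0.076 ,   0.    ,  -0.    ]), np.float64(-53.12))
```

The box is flat and centred, just turned 4–5° in its clearance. Re-pinch the key at its present angle (turn back 33°, with fingers opening clear above it).

move_arm(
  targets=[
    {"x": 0, "y": 0, "z": 0, "yaw": -8.4, "grip": -1},
    {"x": 0, "y": 0, "z": 0, "yaw": -8.4, "grip": -1},
    {"x": 0, "y": 0, "z": 0, "yaw": -8.4, "grip": -1},
    {"x": 0, "y": 0, "z": 0, "yaw": -8.4, "grip": -1},
    {"x": 0, "y": 0, "z": 20, "yaw": 0, "grip": -1},
    {"x": 0, "y": 0, "z": 30, "yaw": 0, "grip": -1},
    {"x": 0, "y": 0, "z": 30, "yaw": 0, "grip": -1},
    {"x": 0, "y": 0, "z": 20, "yaw": 0, "grip": -1},
    {"x": 0, "y": 0, "z": 8.5, "yaw": 0, "grip": -1},
    {"x": 0, "y": 0, "z": 0, "yaw": 0, "grip": -1},
  ],
)

```text
time_s: 21.6
eef_pos: [0.5368, 0.2353, 0.0991]
orientation: [[0.897, 0.441, -0.003], [0.441, -0.897, -0.002], [-0.003, 0.0, -1.0]]
force: [-0.0, -0.8, -0.4]
width: 0.0919
finger_force: 0.0
```

move_arm(
  targets=[
    {"x": 0, "y": 0, "z": 0, "yaw": 0, "grip": 1},
    {"x": 0, "y": 0, "z": 0, "yaw": 0, "grip": 1},
    {"x": 0, "y": 0, "z": 0, "yaw": 0, "grip": 1},
    {"x": 0, "y": 0, "z": 0, "yaw": 0, "grip": 1},
    {"x": 0, "y": 0, "z": 0, "yaw": 0, "grip": 1},
    {"x": 0, "y": 0, "z": 0, "yaw": 0, "grip": 1},
    {"x": 0, "y": 0, "z": 0, "yaw": 0, "grip": 1},
    {"x": 0, "y": 0, "z": 0, "yaw": 0, "grip": 1},
    {"x": 0, "y": 0, "z": 0, "yaw": 0, "grip": 1},
    {"x": 0, "y": 0, "z": 0, "yaw": 0, "grip": 1},
  ],
)

```text
time_s: 22.6
eef_pos: [0.5376, 0.2357, 0.1005]
orientation: [[0.897, 0.441, -0.0], [0.441, -0.897, -0.0], [-0.0, 0.0, -1.0]]
force: [0.1, 0.3, -0.5]
width: 0.0137
finger_force: 0.0
```

```bash
python3 st.py
```

```text
tool y -63.8 [0.53764305 0.23573126 0.1005148 ] [-0.74   0.504  0.35   1.864 -0.23   0.813 -1.385] tq [-0.025  0.075 -0.009] F [ 0.1  0.3 -0.5] 0.013715399756598225
```

move_arm(
  targets=[
    {"x": 0, "y": 0, "z": 0, "yaw": 0, "grip": 1},
    {"x": 0, "y": 0, "z": 0, "yaw": 0, "grip": 1},
    {"x": 0, "y": 0, "z": 0, "yaw": 0, "grip": 1},
  ],
)

```text
time_s: 22.9
eef_pos: [0.5378, 0.2354, 0.1005]
orientation: [[0.897, 0.441, 0.0], [0.441, -0.897, -0.0], [0.0, 0.0, -1.0]]
force: [0.3, -1.2, -0.0]
width: 0.0092
finger_force: 30.0
```

```bash
python3 st.py
```

```text
tool y -63.8 [0.53784307 0.23541875 0.10054506] [-0.739  0.504  0.35   1.864 -0.229  0.813 -1.385] tq [-0.315 -0.135  0.008] F [ 0.3 -1.2 -0. ] 0.009194512764765036
```

move_arm(
  targets=[
    {"x": 0, "y": 0, "z": 0, "yaw": 2, "grip": 1},
    {"x": 0, "y": 0, "z": 0, "yaw": 2, "grip": 1},
    {"x": 0, "y": 0, "z": 0, "yaw": 2, "grip": 1},
    {"x": 0, "y": 0, "z": 0, "yaw": 0, "grip": 1},
  ],
)

```text
time_s: 23.3
eef_pos: [0.5377, 0.2356, 0.1006]
orientation: [[0.939, 0.344, 0.0], [0.344, -0.939, -0.0], [-0.0, 0.0, -1.0]]
force: [1.2, -2.1, -0.1]
width: 0.0093
finger_force: 30.0
```

```bash
python3 st.py
```

```text
tool y -69.9 [0.53772584 0.23563891 0.1005733 ] [-0.76   0.507  0.377  1.865 -0.247  0.815 -1.475] tq [-0.431 -0.068  0.129] F [ 1.2 -2.1 -0.1] 0.009280076592501775
```

move_arm(
  targets=[
    {"x": 0, "y": 0, "z": 0, "yaw": 2, "grip": 1},
    {"x": 0, "y": 0, "z": 0, "yaw": 2, "grip": 1},
    {"x": 0, "y": 0, "z": 0, "yaw": 0, "grip": 1},
  ],
)

```text
time_s: 23.6
eef_pos: [0.5377, 0.2358, 0.1006]
orientation: [[0.961, 0.278, 0.0], [0.278, -0.961, -0.0], [0.0, 0.0, -1.0]]
force: [1.1, -2.5, -0.4]
width: 0.009
finger_force: 30.0
```

```bash
python3 st.py
```

```text
tool y -73.9 [0.5376869  0.23583325 0.10057318] [-0.773  0.509  0.394  1.866 -0.259  0.817 -1.535] tq [-0.367 -0.102  0.131] F [ 1.1 -2.5 -0.4] 0.009048694701926593
```

move_arm(
  targets=[
    {"x": 0, "y": 0, "z": 0, "yaw": 2, "grip": 1},
    {"x": 0, "y": 0, "z": 0, "yaw": 2, "grip": 1},
    {"x": 0, "y": 0, "z": 0, "yaw": 0, "grip": 1},
  ],
)

```text
time_s: 23.9
eef_pos: [0.5377, 0.2359, 0.1005]
orientation: [[0.978, 0.21, 0.0], [0.21, -0.978, -0.0], [0.0, 0.0, -1.0]]
force: [0.7, -1.1, -0.5]
width: 0.0092
finger_force: 30.0
```

```bash
python3 st.py
```

```text
tool y -77.9 [0.53766909 0.23588609 0.10054591] [-0.786  0.511  0.411  1.867 -0.271  0.818 -1.594] tq [-0.322 -0.127  0.199] F [ 0.7 -1.1 -0.5] 0.009224433754617309
```

move_arm(
  targets=[
    {"x": 0, "y": 0, "z": 0, "yaw": 2, "grip": 1},
    {"x": 0, "y": 0, "z": 0, "yaw": 1, "grip": 1},
    {"x": 0, "y": 0, "z": 0, "yaw": 0, "grip": 1},
  ],
)

```text
time_s: 24.2
eef_pos: [0.5377, 0.2359, 0.1006]
orientation: [[0.987, 0.159, 0.0], [0.159, -0.987, -0.0], [0.0, 0.0, -1.0]]
force: [1.4, -1.5, -1.5]
width: 0.0092
finger_force: 30.0
```

```bash
python3 st.py
```

```text
tool y -80.8 [0.53770542 0.23585787 0.10055858] [-0.795  0.513  0.424  1.868 -0.279  0.819 -1.638] tq [-0.326 -0.123  0.114] F [ 1.4 -1.5 -1.5] 0.009229086682823932
```

move_arm(
  targets=[
    {"x": 0, "y": 0, "z": 0, "yaw": 2, "grip": 1},
    {"x": 0, "y": 0, "z": 0, "yaw": 1, "grip": 1},
    {"x": 0, "y": 0, "z": 0, "yaw": 0, "grip": 1},
  ],
)

```text
time_s: 24.5
eef_pos: [0.5377, 0.2359, 0.1006]
orientation: [[0.994, 0.108, 0.0], [0.108, -0.994, -0.0], [0.0, 0.0, -1.0]]
force: [0.5, -0.1, -1.2]
width: 0.0091
finger_force: 30.0
```

```bash
python3 st.py
```

```text
tool y -83.8 [0.53772603 0.23592106 0.10058929] [-0.805  0.515  0.436  1.868 -0.288  0.821 -1.683] tq [-0.24  -0.137  0.238] F [ 0.5 -0.1 -1.2] 0.009074779202267947
```

move_arm(
  targets=[
    {"x": 0, "y": 0, "z": 0, "yaw": 1.5, "grip": 1},
    {"x": 0, "y": 0, "z": 0, "yaw": 0, "grip": 1},
  ],
)

```text
time_s: 24.7
eef_pos: [0.5377, 0.2359, 0.1006]
orientation: [[0.997, 0.082, 0.0], [0.082, -0.997, -0.0], [0.0, 0.0, -1.0]]
force: [1.3, -1.0, -0.5]
width: 0.0092
finger_force: 30.0
```

```bash
python3 st.py
```

```text
tool y -85.3 [0.53768393 0.23589795 0.10056236] [-0.81   0.516  0.443  1.869 -0.293  0.821 -1.705] tq [-0.168 -0.148  0.323] F [ 1.3 -1.  -0.5] 0.009205969281576406
```

move_arm(
  targets=[
    {"x": 0, "y": 0, "z": 0, "yaw": 1.5, "grip": 1},
    {"x": 0, "y": 0, "z": 0, "yaw": 0, "grip": 1},
  ],
)

```text
time_s: 24.9
eef_pos: [0.5377, 0.2359, 0.1006]
orientation: [[0.998, 0.055, 0.0], [0.055, -0.998, -0.0], [0.0, 0.0, -1.0]]
force: [1.1, -0.6, -1.6]
width: 0.0095
finger_force: 30.0
```

```bash
python3 st.py
```

```text
tool y -86.8 [0.53767896 0.23587282 0.10057592] [-0.815  0.517  0.449  1.869 -0.297  0.822 -1.727] tq [-0.212 -0.177  0.49 ] F [ 1.1 -0.6 -1.6] 0.009507688460450347
```

move_arm(
  targets=[
    {"x": 0, "y": 0, "z": 0, "yaw": 1, "grip": 1},
    {"x": 0, "y": 0, "z": 0, "yaw": 0, "grip": 1},
  ],
)

```text
time_s: 25.1
eef_pos: [0.5377, 0.2358, 0.1006]
orientation: [[0.999, 0.038, 0.0], [0.038, -0.999, -0.0], [0.0, 0.0, -1.0]]
force: [0.9, -2.0, -1.8]
width: 0.01
finger_force: 30.0
```

```bash
python3 st.py
```

```text
tool y -87.8 [0.5376843  0.23583733 0.1005788 ] [-0.818  0.517  0.454  1.869 -0.3    0.823 -1.742] tq [-0.216 -0.157  0.505] F [ 0.9 -2.  -1.8] 0.009950430720799562
```

The torque rose steeply to 0.5 N m, three times the spring's: that is the stop, at about −84°. Ease off a little, release and lift.

move_arm(
  targets=[
    {"x": 0, "y": 0, "z": 0, "yaw": 0, "grip": 1},
    {"x": 0, "y": 0, "z": 0, "yaw": -2, "grip": 1},
    {"x": 0, "y": 0, "z": 0, "yaw": 0, "grip": 1},
    {"x": 0, "y": 0, "z": 0, "yaw": 0, "grip": 0.6},
    {"x": 0, "y": 0, "z": 0, "yaw": 0, "grip": 0.3},
    {"x": 0, "y": 0, "z": 0, "yaw": 0, "grip": -1},
    {"x": 0, "y": 0, "z": 0, "yaw": 0, "grip": -1},
    {"x": 0, "y": 0, "z": 0, "yaw": 0, "grip": -1},
    {"x": 0, "y": 0, "z": -20, "yaw": 0, "grip": -1},
    {"x": 0, "y": 0, "z": -30, "yaw": 0, "grip": -1},
    {"x": 0, "y": 0, "z": -30, "yaw": 0, "grip": -1},
    {"x": 0, "y": 0, "z": -30, "yaw": 0, "grip": -1},
    {"x": 0, "y": 0, "z": 0, "yaw": 0, "grip": -1},
    {"x": 0, "y": 0, "z": 0, "yaw": 0, "grip": -1},
  ],
)

```text
time_s: 26.5
eef_pos: [0.5377, 0.236, 0.211]
orientation: [[0.997, 0.073, 0.001], [0.073, -0.997, 0.001], [0.001, -0.001, -1.0]]
force: [-0.9, -0.2, -0.9]
width: 0.0916
finger_force: 0.0
```

```bash
python3 st.py; python3 - <<'E'
from fit import *
c=r.read_camera('wrist');p=c['pixels'];q=cv2.cvtColor(p,cv2.COLOR_RGB2HSV)
print('box',fit(c,z=.076,yaw=-18),'fence',fit(c,half=.045,z=.028))
m=((q[:,:,1]<75)).astype(np.uint8);m[:150]=0;m[240:]=0;m[:,:240]=0;m[:,340:]=0
n,l,st,ce=cv2.connectedComponentsWithStats(m);i=1+st[1:,4].argmax();print(st[i])
cn=cv2.findContours((l==i).astype(np.uint8),0,1)[0][0];R=cv2.boxPoints(cv2.minAreaRect(cn))
w=ray(c,R,.114)
for a in range(2):d=w[a+1]-w[a];print(np.degrees(np.arctan2(d[1],d[0])),np.linalg.norm(d))
E
```

```text
tool y -85.8 [0.53771756 0.23602358 0.21102143] [-0.862  0.376  0.501  1.786 -0.208  1.031 -1.781] tq [0.088 0.092 0.051] F [-0.9 -0.2 -0.9] 0.0915601247412186
box (array([  0.5387,   0.2362, -20.3433,   0.076 ,   0.    ,  -0.    ]), np.float64(-57.25)) fence (array([  0.5399,   0.2356, -15.5546,   0.028 ,   0.    ,   0.    ]), np.float64(-58.63))
[281 177  13  56 559]
-82.37756331355448 0.009802664852546904
-172.21203163406506 0.05349511981506017
```

The key is at about 8°, within roughly 2–4° of the stop, against a margin of 11°. The box is flat and centred, and the robot is clear. Handing in.

```bash
python3 -c "
from rig import r
print(r.finish_job())"
```

```text
the job is handed in; nothing more can be done
None
```

I handed the job in with the music box sitting home in the stand, its key wound to the stop and let go, and the arm clear of everything; no verdict came back.

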